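Hang the finished punching template on the bindery tool board

TASK

The drilled metal template in the bench vise is finished. Pull the vise jaw well open (at least 15 mm) by its cross handle and leave it open, lift the template out, lay it down flat on the clear bench between vise and tool board and let go to change your grip, then hang it by its large end hole on the empty peg of the tool board so that it hangs straight down by itself. Do not knock the other things about.

Things in the scene. Friction and masses are not known exactly. Their poses are not given: they have to be found in the camera images.
- vise: grey bench vise, bolted down, jaws 100 mm wide, tops 78 mm above the bench. Origin: on the bench below the middle of the jaws. Its -x points from fixed to moving jaw and on to the cross handle; y along the jaws, z up. Fixed jaw face at x = +4 mm; the bed between the jaws, on which the template stands, at z = 50 mm. Vise and shut jaw lie within x -140 to +87, y +-78 mm
- jaw (a joint): how far the moving jaw is slid open, in m: 0 at the start (nipped on the 8 mm template), up to 0.06. The screw's half-nut is thrown out, so the jaw slides straight along the vise's -x when its handle is pulled; drag about 6 N, it stays where it is left
- crossbar (a point): centre of the vise's cross handle, which moves with the jaw: a level bar 10 mm thick, 130 mm long along the vise's y, with 16 mm balls at its ends, through a round spindle head 26 mm thick, at the end of the 18 mm screw that leads back to the jaw. 45 mm above the bench, free beneath; pinch the bar from above, 40 mm beside its centre, closing along the vise's x
- template: aluminium plate 165 x 50 x 8 mm, 0.13 to 0.25 kg, with a large hole near one end and a row of five small dark holes. Origin: its centre. x: along it, to the large hole; y: through the plate; z: across. Starts standing on a long edge (z up) between the jaws, 22 mm above them, so only its faces can be pinched, from above; when the jaw opens it stays standing or leans a little
- hole (a point): centre of the template's large hole: 14 mm diameter, through the 8 mm thickness, 66.5 mm from the plate's centre along its x, 16 mm from its end. To hang it, hold the plate by its long edges (50 mm), picked up from where it lies flat, and come with the hand tilted, fingers pointing at the board and down
- board: upright plywood tool board 430 mm wide, 378 mm high; too high for a hand holding the plate by its faces to reach a peg. Origin: on the bench under the middle of its face; +x points into the board (pegs stick out to -x), y along it, z up. Three pegs 80 mm apart in a row 225 mm up; a brush and a steel rule hang on two of them, reaching 165 mm down and 35 mm out from the board
- peg: the empty peg: round steel, 9 mm thick, 55 mm long from the board's face to its rounded tip, rising 15 degrees towards the tip; at its root a flange of 26 mm diameter and 5 mm thickness. Origin: on its axis at the board's face. +x points level into the board (the peg points to -x and up), y along the board, z up
- books: pile of three books, about 150 x 210 x 64 mm, origin under its centre; bystander
- gluepot: white glue pot, 76 mm across, 75 mm high, origin under its centre; bystander
- weight: round iron pressing weight, 68 mm across, 62 mm high, origin under its centre; bystander
- spool: thread spool, 40 mm across, 48 mm high, origin under its centre; bystander
- pva: white glue bottle, 60 mm across, 160 mm high, origin under its centre; bystander
- awl: awl 150 mm long lying on the bench near the robot, origin under its middle; bystander
- folder: bone folder, 150 x 22 x 6 mm, lying on the bench, origin under its centre; bystander
Not all that is in view belongs to the job. Several things have the shape of the template; the one meant has the colours described above.

How it is judged:
By the outcome, as a careful person would: the job done as asked, in the order asked, and still so for the second after the job is handed in, with the robot touching nothing.
It also fails if it takes over 72 s, if anything falls off the work surface, if the arm or the gripper's body presses on something with over 40 N, if the wrist force passes 120 N, or if a joint passes its speed limit or range.

ROBOT

A 6-joint arm with a two-finger parallel gripper is mounted at the origin on the work surface. World frame = base frame: x ahead of the robot, y to its left, z up, the work surface at z = 0. Lengths are in m, angles in rad, forces in N, time in s.
With the tool pointing down it reaches from about 0.3 to 0.775 m from the base axis. Payload 14.6 kg.
Tool frame: the origin (TCP) lies midway between the tips of the shut fingers; the grasp point (between the pads) lies 19 mm behind it; z points along the fingers, y is the line along which they close (so a half turn about z gives the same grasp; the last joint's range is limited). The gripper opens to 85 mm and grips with 20 to 120 N. Pads are 22 mm wide; open, the fingers measure 114 mm over their backs; the gripper's body (76 mm by 85 mm) begins 54 mm behind the grasp point. The pads swing forward as they close: fully open they stand 13 mm farther back than shut.
Start: joints at [-1.355, 0.3, 1.521, -0, 1.321, -0.067], TCP at [0.153, -0.528, 0.231] pointing down, gripper open.
Joint ranges: [-3.03, 3.03], [-0.79, 2.21], [0.23, 2.52], [-1.04, 4.18], [0, 3.07], [-2.55, 2.55]. Speed limits (rad/s): [2.22, 2.22, 2.57, 3.14, 3.14, 3.14].

INTERFACE

Orientations are given as a unit quaternion [w, x, y, z].
In Python, from bench import get_state, viewer, ticket gives the robot as it stands.
- The arm moves only by the tool play_rows, never from a script. Its argument "deltas" is text: rows parted by semicolons, each of 5 numbers parted by spaces: the shift along the tool's x, y, z in m, then the turn about the tool's z in degrees, then the finger opening in m, from 0 to 0.0854. In form: tx ty tz yaw fingers; .... A call has 1 to 10 rows; each row shifts and turns the commanded pose from where the row before left it, along the tool's axes as they then stand; what a row does not reach is not made up. A row lasts 1/10 s, in which the tool goes at most 50 mm and 8.59 degrees, less where a joint would pass 70% of its speed; a pose out of reach is approached as far as the arm can. A call with a gripper value outside its range is refused whole. The fingers move at their own pace and stop on an object; the grip force is fixed at half the most. Time passes only in rows, so rows that do not move let the fingers close. It gives the time, the measured TCP pose, the force, the opening and the grip force at its end, in the units of the state.
- get_state(): the state, without advancing time (a new reading comes with each control period).
- viewer.grab_frame(name): name is "scene" or "side" or "wrist"; returns a dict with "img" (384x512x3 uint8, red, green, blue), "K" (3x3 intrinsics, pixels), "D" ([k1, k2, p1, p2, k3] as OpenCV has them; the pictures are not rectified), "rvec" (rotation vector, rad) and "tvec" (3), from world to camera coordinates, as OpenCV has them. Camera axes: x right, y down, z forward; pixel columns grow to the right and rows downward; lengths in m; the calibration is good to about 2 mm. A picture is of the moment at which its call begins. There is no depth.
- ticket.close_job(): hands the job in; it is judged then, once.
Trained networks look in a picture, given as the dict that the camera call returned (one of the last four; its "shot" number tells which), for a name from the list of things; names that differ only in an ending like _2 or _b are one class to them, and where a whole thing is asked for, a point or a joint stands for the part that bears it (a point fixed in the world has none). Each returns a list of dicts, best first, with "conf" (0 to 1); they miss things now and then, are a little off and sometimes report something else, mostly with a low value. They report only what shows in the picture. A call takes as long as a camera call. They do not tell look-alikes from the thing itself.
- viewer.search_frame(picture, name): "centre" ([x, y, z] in m, in world coordinates, good to about 4 mm: the middle of the surface that is visible of it).
The state is a dict: "clock": time; "qpos": joint angles; "dq": joint speeds; "joint_torque": joint torques, N m; "ee_pos": TCP position; "tcp_rot": TCP orientation; "wrist_force": force on the tool from outside, world axes, zero at the start; "moment": the same for the moment, N m; "gripper_width": finger opening in m; "gripper_force": force on a finger pad.
Only numpy, scipy, OpenCV 4.12 (cv2) and the standard library are available. Lean on these libraries where they do the work, as an engineer would, in place of code of your own. Each camera call takes 0.05 s, during which the arm holds its last target. There are 200 camera calls.

## Working session

There is one attempt and no reset: what is moved stays moved. The work goes in short steps, Python scripts to look and compute and a tool call to move; the robot and the scene stay as the last step left them, time stands still between calls to the robot, and variables do not carry over. Pictures are saved under pics/ and viewed, at most 10 in all, crops included, and the job is handed in when it is done.

Besides the shell and the picture viewer there is one more tool, called after "Emit:" in YAML: its name, and indented under it one key for each argument. play_rows: Moves the arm, as the interface text tells. Its arguments: {"type":"object","properties":{"deltas":{"type":"string"}},"required":["deltas"]}

```bash
mkdir -p pics; python3 - <<'E'
from bench import get_state, viewer
import cv2,numpy as np
s=get_state();print(s)
fs=[]
for n in("scene","side"):
    f=viewer.grab_frame(n);fs.append(f["img"]);
    cv2.imwrite(f"pics/{n}0.png",cv2.resize(f["img"][:,:,::-1],(800,600)))
    print(n,f["K"].tolist(),f["D"],f["rvec"],f["tvec"])
    for t in "vise crossbar template hole board peg books gluepot weight spool pva awl folder".split():
        print(t,[(np.round(d["centre"],4).tolist(),round(d["conf"],2)) for d in viewer.search_frame(f,t)])
E
```

```text
{'clock': 0.0, 'qpos': array([-1.35459978e+00,  3.00485954e-01,  1.52160531e+00,  7.85406382e-06,
        1.32065774e+00, -6.65893179e-02]), 'dq': array([ 0.00076842,  0.00024186,  0.00016938, -0.00075748, -0.00012615,
       -0.00079704]), 'joint_torque': array([-2.61147716e-04, -5.43493259e+01, -3.61792195e+01, -1.03962032e-04,
        4.03299942e-03, -6.10279230e-06]), 'ee_pos': array([ 0.15342225, -0.5279263 ,  0.23070291]), 'tcp_rot': array([-5.76843847e-04,  9.90020634e-01,  1.40921293e-01, -3.94157466e-05]), 'wrist_force': array([-0.26500841, -0.26385294,  0.08238285]), 'moment': array([ 0.0291619 ,  0.06133996, -0.03901601]), 'gripper_force': 0.0, 'gripper_width': 0.0853394139197096}
scene [[418.69661993697173, 0.0, 253.95641352802195], [0.0, 418.69661993697173, 187.33356905531474], [0.0, 0.0, 1.0]] [-0.05621767  0.          0.          0.          0.        ] [ 1.80022374  1.68192487 -0.69986053] [ 0.03114649 -0.29132542  1.69349265]
vise [([0.5658, -0.2135, 0.048], 0.58), ([0.5412, 0.3564, 0.2569], 0.43)]
crossbar [([0.5433, -0.2631, 0.0684], 0.94)]
template [([0.3286, -0.4
[... 861 characters left out ...]
4846609 0.99619385]
vise [([0.5149, -0.1678, 0.0441], 0.71)]
crossbar [([0.5218, -0.3256, 0.0534], 0.89)]
template [([0.5323, -0.2099, 0.09], 0.78), ([0.3405, -0.1909, 0.031], 0.69)]
hole [([0.5324, -0.2099, 0.0853], 0.86), ([0.344, -0.1878, 0.0253], 0.72)]
board [([0.472, 0.3468, 0.249], 0.69)]
peg []
books [([0.6889, -0.3476, 0.0738], 0.54), ([0.519, -0.329, 0.053], 0.39)]
gluepot [([0.7572, 0.0939, 0.063], 0.88), ([0.6882, -0.3505, 0.0776], 0.67)]
weight [([0.7102, -0.243, 0.0301], 0.78), ([0.6872, -0.3516, 0.0761], 0.25)]
spool []
pva [([0.6867, -0.3443, 0.0765], 0.68), ([0.7093, -0.2419, 0.0297], 0.67), ([0.7363, -0.0575, 0.0665], 0.38)]
awl [([0.3885, -0.0477, 0.0176], 0.82)]
folder []
```

View pics/scene0.png

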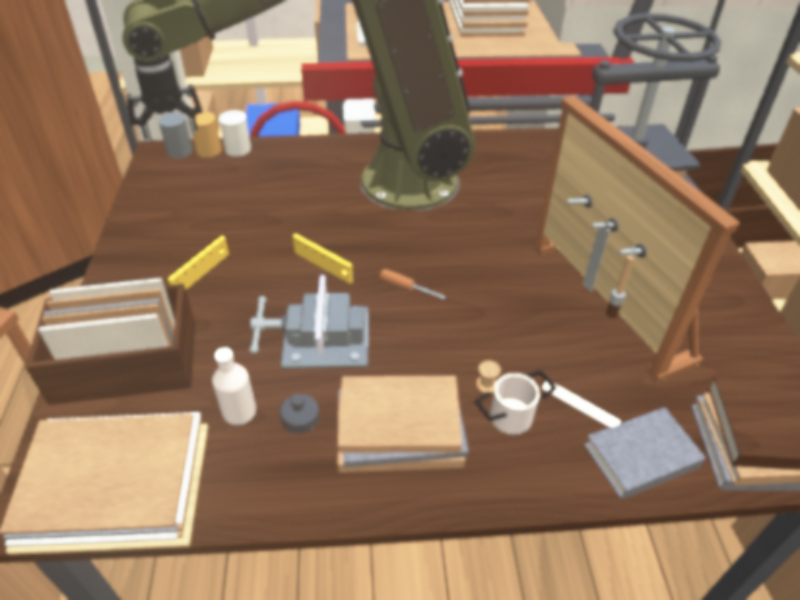

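View pics/side0.png

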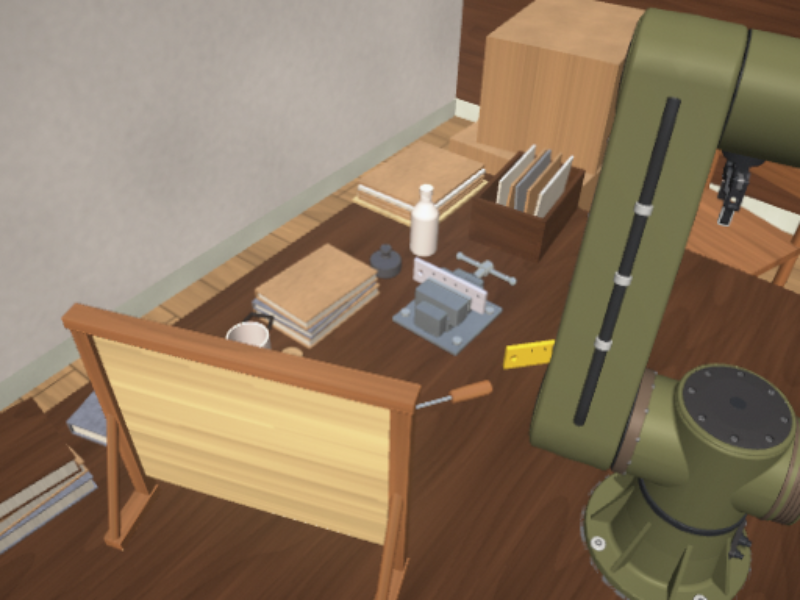

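Scene: vise at about (325,325), cross handle (258,322), template standing in the jaws, white-grey with its top at (321,277)-(320,350). The empty peg is the one nearest the robot, root about (588,201) and tip (570,200). The two yellow plates are decoys. Side: crossbar balls at (461,257) and (513,281). The board is seen from behind.

```bash
cat > h.py <<'E'
import cv2,numpy as np
from bench import get_state, viewer
from scipy.spatial.transform import Rotation as R
def ray(f,p):
    n=cv2.undistortPoints(np.array([[p]],float),f["K"],np.array(f["D"],float))[0,0]
    Rm=cv2.Rodrigues(np.array(f["rvec"],float))[0]; t=np.array(f["tvec"],float).ravel()
    return -Rm.T@t, Rm.T@np.array([n[0],n[1],1.])
def onz(f,p,z):
    c,d=ray(f,p); return c+d*(z-c[2])/d[2]
def proj(f,P):
    return cv2.projectPoints(np.array(P,float).reshape(-1,1,3),np.array(f["rvec"],float),np.array(f["tvec"],float),f["K"],np.array(f["D"],float))[0].reshape(-1,2)
def tri(obs):
    A=np.zeros((3,3));b=np.zeros(3)
    for f,p in obs:
        c,d=ray(f,p);d=d/np.linalg.norm(d);M=np.eye(3)-np.outer(d,d);A+=M;b+=M@c
    return np.linalg.solve(A,b)
def crop(f,x0,y0,x1,y1,s):
    return cv2.resize(np.ascontiguousarray(f["img"][y0:y1,x0:x1,::-1]),None,fx=s,fy=s,interpolation=cv2.INTER_CUBIC)
def rot(): 
    q=get_state()["tcp_rot"]; return R.from_quat([q[1],q[2],q[3],q[0]]).as_matrix()
E
python3 - <<'E'
from h import *
a=viewer.grab_frame("scene");b=viewer.grab_frame("side");k=.64
def p(x,y): return (x*k,y*k)
for n,pa,pb,z in(("ball1",(262,300),(513,281),.045),("ball2",(254,350),(461,257),.045)):
    print(n,onz(a,p(*pa),z).round(4),onz(b,p(*pb),z).round(4),tri([(a,p(*pa)),(b,p(*pb))]).round(4))
for n,pa,z in(("rootE",(590,201),.225),("rootM",(613,225),.225),("rootR",(642,250),.225),("tipE",(569,200),.239),("tipM",(595,226),.239),("tipR",(622,251),.239)):print(n,onz(a,p(*pa),z).round(4))
for n,pa,pb in(("topL",(565,100),(420,388)),("topR",(730,222),(65,315))):print(n,tri([(a,p(*pa)),(b,p(*pb))]).round(4))
A=crop(a,150,165,245,240,4.2);B=crop(b,240,150,335,230,4.2);C=crop(a,345,100,440,200,4.2)
im=np.zeros((600,800,3),np.uint8)
A=A[:300,:400];B=B[:300,:400];C=C[:600,:400]
im[:A.shape[0],:A.shape[1]]=A;im[300:300+B.shape[0],:B.shape[1]]=B;im[:C.shape[0],400:400+C.shape[1]]=C
cv2.imwrite("pics/c1.png",im)
E
```

```text
ball1 [ 0.4633 -0.3364  0.045 ] [ 0.4598 -0.3357  0.045 ] [ 0.4609 -0.3372  0.0431]
ball2 [ 0.5954 -0.3414  0.045 ] [ 0.5857 -0.3383  0.045 ] [ 0.5895 -0.3435  0.0393]
rootE [0.4135 0.3127 0.225 ]
rootM [0.4892 0.3347 0.225 ]
rootR [0.5622 0.365  0.225 ]
tipE [0.4267 0.2647 0.239 ]
tipM [0.5074 0.2917 0.239 ]
tipR [0.5786 0.3192 0.239 ]
topL [0.2854 0.2664 0.3738]
topR [0.677  0.4257 0.3757]
```

View pics/c1.png

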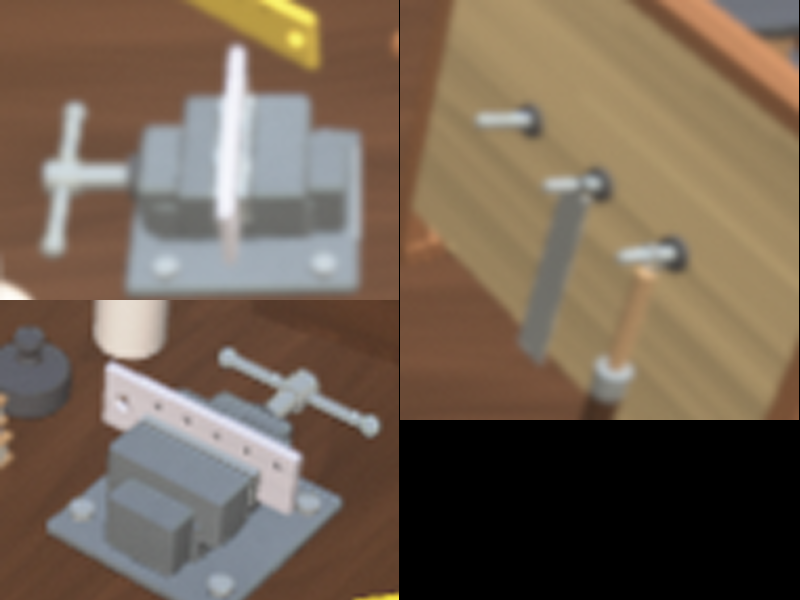

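The crop confirms the vise +x is about world +y, the large hole is at the far (+x) end, and the empty peg's flange is at crop (530,121) with its tip at (478,121). Next I fit the poses.

```bash
python3 - <<'E'
from h import *
from scipy.optimize import least_squares
a=viewer.grab_frame("scene");b=viewer.grab_frame("side")
ca=lambda x,y:(150+x/4.2,165+y/4.2); cb=lambda x,y:(240+x/4.2,150+(y-300)/4.2); cc=lambda x,y:(345+(x-400)/4.2,100+y/4.2)
def T(q,P): c,s=np.cos(q[2]),np.sin(q[2]); return np.array([q[0]+c*P[0]-s*P[1],q[1]+s*P[0]+c*P[1],P[2]])
def fit(obs,x0):
    r=lambda q:np.concatenate([proj(f,T(q,P(q) if callable(P) else P))[0]-p for f,p,P in obs])
    s=least_squares(r,x0,loss="soft_l1",f_scale=1.);return s.x,r(s.x).reshape(-1,2)
# vise: yaw~90deg (vise x -> world +y); q[3]=bar x offset ; template: centre x along jaws q[4]
y1=.057
bar=lambda s:(lambda q:(q[3],s*y1,.045))
tp=lambda s,z:(lambda q:(0,q[4]+s*.0825,z))
vobs=[(a,ca(75,108),bar(1)),(a,ca(53,247),bar(-1)),(b,cb(228,357),bar(-1)),(b,cb(370,425),bar(1)),
(b,cb(107,367),tp(-1,.1)),(b,cb(298,457),tp(1,.1)),(a,ca(237,47),tp(1,.1)),(b,cb(124,405),lambda q:(4e-3,q[4]-.0665,.075))]
q,r=fit(vobs,[.53,-.2,np.pi/2,-.13,0]);print("vise",q.round(4),np.degrees(q[2]),r.round(1).tolist())
print("bar",T(q,(q[3],0,.045)),"bar near",T(q,(q[3],.04,.045)),"bar far",T(q,(q[3],-.04,.045)),"template",T(q,(0,q[4],.075)))
tip=lambda y:(-.053,y,.225+.0142); fl=lambda y:(-.005,y,.2263)
k=.64
bobs=[]
for yy,(f1,t1) in zip((.08,0,-.08),(((530,121),(478,121)),((597,184),(546,186)),((673,255),(620,257)))):
    bobs+=[(a,cc(*f1),fl(yy)),(a,cc(*t1),tip(yy))]
q2,r2=fit(bobs,[.48,.335,np.radians(110)]);print("board",q2.round(4),np.degrees(q2[2]),r2.round(1).tolist());print("peg E",T(q2,(0,.08,.225)))
for y,z in((.215,.378),(-.215,.378)): print([ (proj(f,T(q2,(0.,y,z)))[0]/k).round() for f in(a,b)])
E
```

```text
vise [ 0.5297 -0.2125  1.5391 -0.1264 -0.0066] 88.18423430752314 [[-0.5, 2.5], [0.6, -3.1], [1.9, 0.9], [-2.0, -1.2], [0.2, -0.7], [0.3, 0.2], [0.3, -0.8], [-0.8, -0.6]]
bar [ 0.52572136 -0.33883217  0.045     ] bar near [ 0.48574144 -0.33756474  0.045     ] bar far [ 0.56570127 -0.3400996   0.045     ] template [ 0.53634465 -0.21272042  0.075     ]
board [0.4884 0.3385 1.9167] 109.81597527726449 [[-0.1, -0.2], [-0.1, 0.1], [0.3, 0.0], [-0.1, 0.1], [-0.0, -0.3], [-0.1, 0.2]]
peg E [0.41317438 0.31141066 0.225     ]
[array([564.,  97.]), array([417., 386.])]
[array([728., 227.]), array([ 71., 302.])]
```

Emit:
play_rows:
  deltas: "0.0466 -0.0112 0 0 0.04;0.0466 -0.0112 0 0 0.04;0.0466 -0.0112 0 0 0.04;0.0466 -0.0112 0 0 0.04;0.0466 -0.0112 0 0 0.04;0.0466 -0.0112 0 0 0.04;0.0466 -0.0112 0 0 0.04;0.0466 -0.0112 0 0 0.04;0 0 0.03 9 0.04;0 0 0.03 9 0.04"

```text
clock: 2.6
ee_pos: [0.4877, -0.3371, 0.1707]
tcp_rot: [0.0, 1.0, -0.01, 0.001]
wrist_force: [1.1, -0.8, -0.0]
gripper_width: 0.0398
gripper_force: 0.0
```

```bash
python3 - <<'E'
from h import *
s=get_state();print(s["ee_pos"],s["qpos"],rot().round(3).tolist())
f=viewer.grab_frame("wrist");print(f["K"].tolist(),f["D"],f["rvec"],f["tvec"])
for t in("crossbar","template","hole","vise"):print(t,[(np.round(d["centre"],4).tolist(),round(d["conf"],2)) for d in viewer.search_frame(f,t)])
cv2.imwrite("pics/w1.png",f["img"][:,:,::-1])
E
```

```text
[ 0.48774435 -0.33712695  0.17074757] [-6.66565836e-01  4.47003581e-01  1.46472220e+00  1.27096060e-05
  1.22843915e+00  9.24853390e-01] [[1.0, -0.021, 0.001], [-0.021, -1.0, -0.001], [0.001, 0.001, -1.0]]
[[282.6910188232148, 0.0, 255.97727991743383], [0.0, 282.6910188232148, 193.41920175056302], [0.0, 0.0, 1.0]] [-0.06171327  0.          0.          0.          0.        ] [-2.0355752   2.07789843  0.32399701] [-0.32622057  0.45093286  0.47334067]
crossbar [([0.5425, -0.2482, 0.0669], 0.48), ([0.5334, -0.2539, 0.0683], 0.38)]
template [([0.5556, -0.2195, 0.088], 0.98), ([0.3725, -0.5129, 0.0345], 0.82), ([0.3737, -0.1696, 0.0161], 0.72), ([0.391, -0.0606, 0.0214], 0.31)]
hole [([0.3678, -0.1709, 0.0163], 0.98), ([0.3737, -0.5149, 0.0275], 0.75)]
vise [([0.3907, -0.061, 0.0198], 0.65), ([0.5417, -0.2506, 0.0681], 0.63)]
```

View pics/w1.png

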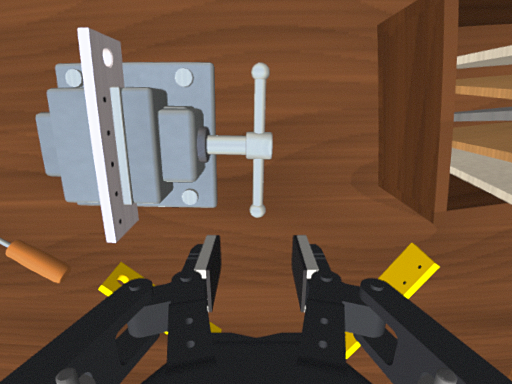

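The wrist view shows the bar balls at (261,71) and (257,211), the spindle head at (258,146), the hole at (108,58), and the template's top edge from (82,29) to (110,241).

```bash
python3 - <<'E'
from h import *
f=viewer.grab_frame("wrist")
for n,p,z in(("ball far",(261,71),.045),("ball near",(257,211),.045),("head",(258,146),.045),("hole",(108,58),.075),("top far L",(79,29),.1),("top far R",(88,28),.1),("top near L",(107,241),.1),("top near R",(116,242),.1)):print(n,onz(f,p,z).round(4))
E
```

```text
ball far [ 0.5939 -0.3439  0.045 ]
ball near [ 0.4603 -0.3387  0.045 ]
head [ 0.5268 -0.3404  0.045 ]
hole [ 0.604  -0.2212  0.075 ]
top far L [ 0.6203 -0.2147  0.1   ]
top far R [ 0.6205 -0.2215  0.1   ]
top near L [ 0.4552 -0.2086  0.1   ]
top near R [ 0.4542 -0.2165  0.1   ]
```

Emit:
play_rows:
  deltas: "0 0.0017 0.045 1 0.04;0 0 0.045 0 0.04;0 0 0.035 0 0.04;0 0 0.019 0 0.04;0 0 0 0 0;0 0 0 0 0;0 0 0 0 0;0 0 0 0 0"

```text
clock: 3.7
ee_pos: [0.4871, -0.3404, 0.0292]
tcp_rot: [0.001, 1.0, -0.017, 0.001]
wrist_force: [-1.4, 1.0, 6.2]
gripper_width: 0.0076
gripper_force: 59.1
```

Emit:
play_rows:
  deltas: "0 0.003 0 0 0;0 0.003 0 0 0;0 0.003 0 0 0;0 0.003 0 0 0;0 0.003 0 0 0;0 0.003 0 0 0;0 0.003 0 0 0;0 0.003 0 0 0;0 0 0 0 0.03;0 0 0 0 0.03"

```text
clock: 4.7
ee_pos: [0.4858, -0.364, 0.028]
tcp_rot: [0.0, 1.0, -0.017, 0.0]
wrist_force: [-0.4, -0.5, 0.1]
gripper_width: 0.0297
gripper_force: 0.0
```

Emit:
play_rows:
  deltas: "0 0 -0.045 0 0.04;0 0 -0.045 0 0.06;0 0 -0.045 0 0.06;0 0 -0.04 0 0.06"

```text
clock: 5.1
ee_pos: [0.4856, -0.3637, 0.2051]
tcp_rot: [0.001, 1.0, -0.017, 0.001]
wrist_force: [-0.4, -0.1, 0.2]
gripper_width: 0.0601
gripper_force: 0.0
```

```bash
python3 - <<'E'
from h import *
f=viewer.grab_frame("wrist");print(get_state()["ee_pos"])
cv2.imwrite("pics/w2.png",crop(f,40,0,300,270,2.2))
b=viewer.grab_frame("side")
E
```

```text
[ 0.48710687 -0.36498439  0.21209785]
```

View pics/w2.png

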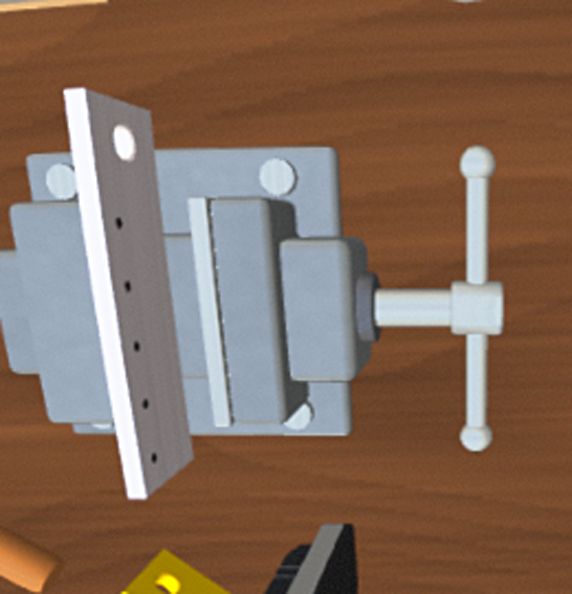

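Jaw is open, and the template still stands. In the crop its top edge runs (65..86,90) to (128..147,497), with bottom corners at (150,112) and (192,458).

```bash
python3 - <<'E'
from h import *
f=viewer.grab_frame("wrist");g=lambda x,y:(40+x/2.2,y/2.2)
for p,z in(((65,90),.1),((86,90),.1),((128,498),.1),((147,496),.1),((150,112),.05),((192,458),.05),((124,143),.075),((477,163),.045),((475,437),.045)):print(p,onz(f,g(*p),z).round(4))
s=get_state();print(s["qpos"],rot().round(3).tolist())
E
```

```text
(65, 90) [ 0.625  -0.2141  0.1   ]
(86, 90) [ 0.6243 -0.2224  0.1   ]
(128, 498) [ 0.4578 -0.2077  0.1   ]
(147, 496) [ 0.4585 -0.2167  0.1   ]
(150, 112) [ 0.6247 -0.2225  0.05  ]
(192, 458) [ 0.4583 -0.2157  0.05  ]
(124, 143) [ 0.6084 -0.2212  0.075 ]
(477, 163) [ 0.5961 -0.3697  0.045 ]
(475, 437) [ 0.4629 -0.3642  0.045 ]
[-7.03225132e-01  4.45945017e-01  1.38308048e+00 -6.29363863e-05
  1.30708149e+00  9.02143721e-01] [[0.999, -0.035, 0.004], [-0.035, -0.999, -0.004], [0.004, 0.003, -1.0]]
```

Emit:
play_rows:
  deltas: "-0.047 -0.007 -0.005 0 0.06;-0.047 -0.007 -0.005 0 0.06;-0.047 -0.007 -0.005 0 0.06;-0.047 -0.007 0 0 0.06;-0.047 -0.007 0 0 0.06;-0.047 -0.007 0 0 0.06;-0.047 -0.007 0 0 0.06;-0.047 -0.007 0 0 0.06;-0.018 -0.046 0 0 0.06;-0.018 -0.046 0 0 0.06"

```text
clock: 6.25
ee_pos: [0.078, -0.2004, 0.2159]
tcp_rot: [-0.001, 1.0, -0.019, -0.0]
wrist_force: [-0.8, 0.5, 0.6]
gripper_width: 0.0602
gripper_force: 0.0
```

```bash
python3 - <<'E'
from h import *
s=get_state();print(s["clock"],s["ee_pos"],s["qpos"].round(3),rot().round(3).tolist())
E
```

```text
6.25 [ 0.07801256 -0.20041166  0.21591555] [-1.371 -0.544  2.302 -0.     1.386  0.237] [[0.999, -0.037, -0.001], [-0.037, -0.999, 0.003], [-0.001, -0.003, -1.0]]
```

Emit:
play_rows:
  deltas: "-0.018 -0.046 0 0 0.06;-0.018 -0.046 0 0 0.06;-0.018 -0.046 0 0 0.06"

```text
clock: 6.55
ee_pos: [0.0569, -0.1244, 0.2077]
tcp_rot: [-0.021, 1.0, -0.018, -0.009]
wrist_force: [-0.0, -0.1, 0.1]
gripper_width: 0.0599
gripper_force: 0.0
```

```bash
python3 - <<'E'
from h import *
s=get_state();print(s["clock"],s["ee_pos"],s["qpos"].round(3),rot().round(3).tolist())
E
```

```text
6.55 [ 0.05690902 -0.12442137  0.20774731] [-1.394 -0.787  2.42  -0.01   1.555  0.214] [[0.999, -0.037, -0.018], [-0.036, -0.998, 0.043], [-0.019, -0.042, -0.999]]
```

Emit:
play_rows:
  deltas: "0.018 0.046 0 0 0.06;0.018 0.046 0 0 0.06"

```text
clock: 6.75
ee_pos: [0.0864, -0.2077, 0.2078]
tcp_rot: [-0.015, 1.0, -0.017, -0.008]
wrist_force: [0.1, 0.3, 1.3]
gripper_width: 0.0602
gripper_force: 0.0
```

```bash
python3 - <<'E'
from h import *
s=get_state();print(s["clock"],s["ee_pos"],s["qpos"].round(3),rot().round(4).tolist())
E
```

```text
6.75 [ 0.08638915 -0.20772109  0.20782365] [-1.332 -0.478  2.287 -0.008  1.365  0.275] [[0.9993, -0.0348, -0.015], [-0.0344, -0.999, 0.0298], [-0.016, -0.0292, -0.9994]]
```

Emit:
play_rows:
  deltas: "0.0455 -0.001 0 0 0.06;0.0455 -0.001 0 0 0.06;0.0455 -0.001 0 0 0.06;0.0455 -0.001 0 0 0.06;0.0455 -0.001 0 0 0.06;0.0455 -0.001 0 0 0.06;0.0455 -0.001 0 0 0.06;0.0455 -0.001 0 0 0.05;0.0455 -0.001 0 0 0.05;0.0455 -0.001 0 0 0.05;"

```text
clock: 7.75
ee_pos: [0.5371, -0.2107, 0.199]
tcp_rot: [-0.018, 1.0, -0.017, -0.008]
wrist_force: [-0.7, -0.4, 0.3]
gripper_width: 0.0503
gripper_force: 0.0
```

```bash
python3 - <<'E'
from h import *
s=get_state();M=rot();print(s["ee_pos"],s["qpos"].round(3),M.round(4).tolist(), M.T@(np.array([.541,-.215,.081])-s["ee_pos"]))
E
```

```text
[ 0.53711798 -0.21067328  0.19903864] [-0.448  0.401  1.462  0.027  1.308  1.149] [[0.9993, -0.0343, -0.015], [-0.0338, -0.9988, 0.0359], [-0.0162, -0.0354, -0.9992]] [0.00594002 0.00836528 0.1177355 ]
```

Emit:
play_rows:
  deltas: "0.006 0.008 0.03 0 0.04;0 0 0.04 0 0.04;0 0 0.03 0 0.04;0 0 0.0175 0 0.04;0 0 0 0 0.04;0 0 0 0 0;0 0 0 0 0;0 0 0 0 0;0 0 0 0 0"

```text
clock: 8.65
ee_pos: [0.5388, -0.2164, 0.0835]
tcp_rot: [-0.018, 1.0, -0.017, -0.007]
wrist_force: [2.8, -2.5, 5.9]
gripper_width: 0.0066
gripper_force: 60.9
```

Emit:
play_rows:
  deltas: "0 0 -0.02 0 0;0 0 -0.04 0 0;0 0 -0.045 0 0;0 0 -0.03 0 0"

```text
clock: 9.05
ee_pos: [0.5404, -0.2209, 0.2202]
tcp_rot: [-0.018, 1.0, -0.017, -0.007]
wrist_force: [0.4, 0.2, -1.5]
gripper_width: 0.0066
gripper_force: 59.7
```

```bash
python3 - <<'E'
from h import *
s=get_state();M=rot();print(s["ee_pos"],s["gripper_width"],s["gripper_force"],s["wrist_force"])
f=viewer.grab_frame("scene");k=.64
for n,p,z in(("awl0",(383,272),.0),("awltip",(445,298),0),("spool",(489,390),0),("folder",(545,383),0),("mug",(512,430),0)):print(n,onz(f,(p[0]*k,p[1]*k),z).round(3))
print(M.T@(np.array([.53,.07,.10])-s["ee_pos"]))
cv2.imwrite("pics/s3.png",crop(f,120,120,440,300,2.5))
E
```

```text
[ 0.54035705 -0.22088457  0.22024667] 0.006573534390558027 59.73609745502472 [ 0.44655473  0.19007289 -1.54147545]
awl0 [ 0.347 -0.086  0.   ]
awltip [0.436 0.04  0.   ]
spool [0.682 0.092 0.   ]
folder [0.673 0.2   0.   ]
mug [0.772 0.118 0.   ]
[-0.01855003 -0.28590709  0.13074173]
```

View pics/s3.png

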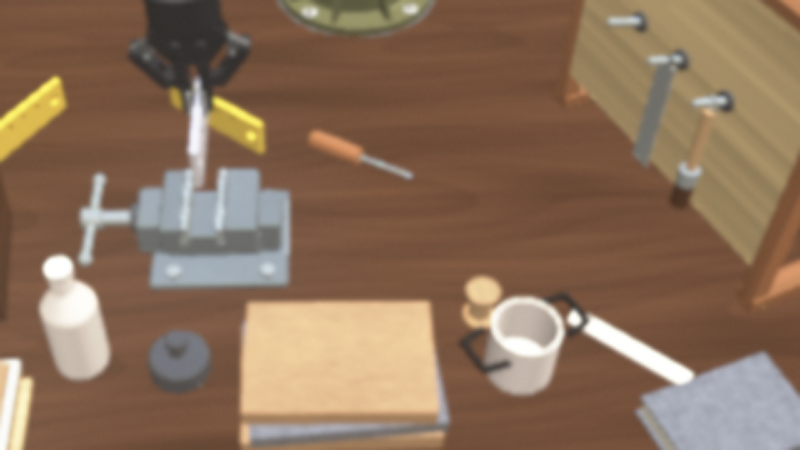

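The template is held above the vise and the area around (0.54,0.08) is clear: awl tip at (0.436,0.04), spool at (0.68,0.09).

Emit:
play_rows:
  deltas: "-0.001 -0.042 0 0 0;-0.001 -0.042 0 0 0;-0.001 -0.042 0.01 0 0;-0.001 -0.042 0.015 0 0;-0.001 -0.042 0.02 0 0;-0.001 -0.042 0.02 0 0;-0.001 -0.042 0.02 0 0;0 0 0.045 0 0;0 0 0.04 0 0;0 0 0.012 0 0"

```text
clock: 10.1
ee_pos: [0.5381, 0.0801, 0.0422]
tcp_rot: [-0.018, 1.0, -0.017, -0.012]
wrist_force: [-0.5, -0.5, -2.4]
gripper_width: 0.0066
gripper_force: 59.7
```

Emit:
play_rows:
  deltas: "0 0 0.003 0 0;0 0 0.002 0 0;0 0 0 0 0"

```text
clock: 10.4
ee_pos: [0.5412, 0.0798, 0.0425]
tcp_rot: [-0.018, 1.0, -0.018, -0.007]
wrist_force: [0.6, 0.5, -2.3]
gripper_width: 0.0065
gripper_force: 59.8
```

Emit:
play_rows:
  deltas: "0 0 0.005 0 0;0 0 0.002 0 0;0 0 0.001 0 0;0 0 0 0 0"

```text
clock: 10.8
ee_pos: [0.5403, 0.0803, 0.0336]
tcp_rot: [-0.018, 1.0, -0.017, -0.008]
wrist_force: [-3.8, 0.1, 5.6]
gripper_width: 0.0065
gripper_force: 60.9
```

Emit:
play_rows:
  deltas: "0 0 0 0 0.03;0 0 0 0 0.03;0 0 -0.003 0 0.03;0 -0.005 0 0 0.03;0 -0.005 0 0 0.03;0 -0.005 0 0 0.03;0 -0.005 0 0 0.03;0 -0.005 0 0 0.03;0 -0.004 0 0 0.03;0 0 0 0 0.03"

```text
clock: 11.8
ee_pos: [0.5412, 0.1097, 0.0369]
tcp_rot: [-0.018, 1.0, -0.017, -0.009]
wrist_force: [0.5, -1.0, -0.2]
gripper_width: 0.0299
gripper_force: 0.0
```

```bash
python3 - <<'E'
from h import *
s=get_state();M=rot();print(s["ee_pos"],M.round(3).tolist())
f=viewer.grab_frame("scene")
g=viewer.grab_frame("wrist")
A=crop(f,240,140,440,290,2);B=crop(g,0,0,512,384,.78)
im=np.zeros((600,800,3),np.uint8);im[:300,:400]=A;im[300:,:400]=B[:300,:400];cv2.imwrite("pics/s4.png",im[:, :400])
E
```

```text
[0.54121516 0.10968113 0.0369199 ] [[0.999, -0.034, -0.016], [-0.034, -0.999, 0.037], [-0.018, -0.036, -0.999]]Traceback (most recent call last):
  File "<stdin>", line 6, in <module>
ValueError: could not broadcast input array from shape (300,399,3) into shape (300,400,3)
```

Emit:
play_rows:
  deltas: "0 0.004 -0.04 0 0.06;-0.02 0 -0.04 0 0.08;-0.03 0 -0.04 0 0.085;-0.04 0 -0.03 0 0.085;-0.03 0 0 0 0.085;0 0 0 0 0.085"

```text
clock: 12.5
ee_pos: [0.4215, 0.1037, 0.1899]
tcp_rot: [-0.018, 1.0, -0.017, -0.008]
wrist_force: [0.2, -0.1, 0.4]
gripper_width: 0.0848
gripper_force: 0.0
```

```bash
python3 - <<'E'
from h import *
s=get_state();M=rot();print(s["ee_pos"],M.round(3).tolist())
g=viewer.grab_frame("wrist")
for t in("template","hole"):print(t,[(np.round(d["centre"],4).tolist(),round(d["conf"],2)) for d in viewer.search_frame(g,t)])
cv2.imwrite("pics/w4.png",g["img"][:,:,::-1])
E
```

```text
[0.42153205 0.10369091 0.18985665] [[0.999, -0.034, -0.015], [-0.034, -0.999, 0.037], [-0.016, -0.037, -0.999]]
template [([0.5338, 0.1128, 0.006], 0.92), ([0.3671, -0.1674, 0.0307], 0.88)]
hole [([0.3623, -0.1674, 0.0255], 0.91), ([0.5357, 0.1113, 0.0061], 0.77)]
```

View pics/w4.png

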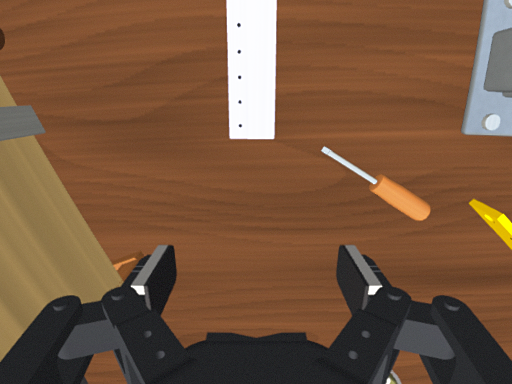

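The plate lies flat at image (229..275,138) up to (227..277,0), hole end away from the robot. I'll measure it, and build a small kinematic model to check the tilted hang pose.

```bash
cat > kin.py <<'E'
import numpy as np
from scipy.spatial.transform import Rotation as R
from scipy.optimize import least_squares
D=[((-1.3546,.300486,1.521605,0,1.320658,-.06659),(.15342,-.52793,.23070)),((-.666566,.447004,1.464722,0,1.228439,.924853),(.48774,-.33713,.17075)),
((-.703225,.445945,1.38308,0,1.307081,.902144),(.48711,-.36498,.21210)),((-1.371,-.544,2.302,0,1.386,.237),(.07801,-.20041,.21592)),
((-1.394,-.787,2.42,-.010,1.555,.214),(.05691,-.12442,.20775)),((-1.332,-.478,2.287,-.008,1.365,.275),(.08639,-.20772,.20782)),((-.448,.401,1.462,.027,1.308,1.149),(.53712,-.21067,.19904))]
def fk(q,p):
    r0,h,a1,a2,e,a3=p
    A=R.from_euler("z",q[0]);pos=np.array([0,0,h])+A.apply([r0,0,0])
    B=A*R.from_euler("y",q[1]);pos=pos+B.apply([0,0,a1])
    C=B*R.from_euler("y",q[2]);pos=pos+C.apply([e,0,0])
    E=C*R.from_euler("z",q[3]);pos=pos+E.apply([0,0,a2])
    F=E*R.from_euler("y",q[4])*R.from_euler("z",q[5]+np.pi/2);pos=pos+F.apply([0,0,a3])
    # tool: x heading = j1+90-j6 when down
    return pos,F.as_matrix()
s=least_squares(lambda p:np.concatenate([fk(q,p)[0]-x for q,x in D]+[[1e-2*(p[4])]]),[0,.3,.35,.3,0,.25])
P=s.x
LO=np.array([-3.03,-.79,.23,-1.04,0,-2.55]);HI=np.array([3.03,2.21,2.52,4.18,3.07,2.55])
def ik(pos,M,q0,w=.3):
    f=lambda q:(lambda r:np.concatenate([r[0]-pos,w*(R.from_matrix(M.T@r[1]).as_rotvec())]))(fk(q,P))
    return least_squares(f,np.clip(q0,LO+1e-3,HI-1e-3),bounds=(LO,HI))
def tilt(h,th): # tool x heading h, tilted th toward h
    h=np.radians(h);th=np.radians(th);d=np.array([np.cos(h),np.sin(h),0]);u=np.array([0,0,1.])
    z=np.sin(th)*d-np.cos(th)*u;x=np.cos(th)*d+np.sin(th)*u
    return np.stack([x,np.cross(z,x),z],1)
E
python3 - <<'E'
from h import *;from kin import *
print("fit",P.round(4),np.abs(s.fun).max()); 
print(fk(D[1][0],P)[1].round(3).tolist())
st=get_state();q=st["qpos"];print(q.round(3),fk(q,P)[0]-st["ee_pos"],(fk(q,P)[1]-rot()).round(3).max())
g=viewer.grab_frame("wrist")
for p in((229,138),(275,138),(227,0),(277,0)):print(onz(g,p,.008).round(4))
peg=np.array([.4132,.3114,.225]);h=109.8;d=np.array([np.cos(np.radians(h)),np.sin(np.radians(h)),0])
for th in(50,60,70):
    M=tilt(h,th)
    for out in(.03,.08):
        hole=peg-d*out+np.array([0,0,out*np.tan(.2618)])
        tcp=hole-M[:,0]*.0665+M[:,2]*.016
        b=min((ik(tcp,M,q0) for q0 in(q,[.3,.3,1.5,1,1.,0],[.3,.3,1.5,-.8,1.,0],[.3,.3,1.8,1.5,1.5,1.],[-.3,.3,1.8,2.5,1.5,-1.],[.6,0,2,.5,.5,1.])),key=lambda r:r.cost)
        print(th,out,tcp.round(3),b.x.round(2),b.cost)
E
```

```text
fit [0.0068 0.3563 0.4229 0.4451 0.0515 0.3681] 0.03745347958498764
[[1.0, -0.021, 0.001], [-0.021, -1.0, -0.001], [0.001, 0.001, -1.0]]
[0.134 0.093 1.873 0.042 1.187 1.724] [ 0.00331175 -0.03166153  0.00177694] 0.0
[0.4635 0.1404 0.008 ]
[0.462  0.0883 0.008 ]
[0.6026 0.1341 0.008 ]
[0.6002 0.0838 0.008 ]
50 0.03 [0.434 0.254 0.172] [-0.02  0.51  1.73  0.82  1.38 -0.73] 1.9755053318713476e-29
50 0.08 [0.451 0.207 0.185] [-0.11  0.52  1.67  0.77  1.47 -0.74] 4.164736180345807e-24
60 0.03 [0.43  0.265 0.167] [-0.07  0.63  1.71  0.92  1.47 -0.85] 3.471064711920064e-27
60 0.08 [0.447 0.218 0.181] [-0.15  0.64  1.65  0.87  1.55 -0.84] 2.630000513537048e-28
70 0.03 [0.426 0.276 0.165] [-0.09  0.76  1.68  1.02  1.57 -0.95] 1.0640522709462727e-29
70 0.08 [0.443 0.229 0.178] [-0.17  0.76  1.62  0.96  1.64 -0.93] 3.347106113206858e-28
```

Emit:
play_rows:
  deltas: "0.0404 -0.0015 0.02 0 0.075;0.0404 -0.0015 0.02 0 0.075;0.0404 -0.0016 0.02 0 0.075;0 0 0.045 0 0.075;0 0 0.04 0 0.075;0 0 0.03 0 0.075;0 0 0.008 0 0.075;0 0 0.004 0 0.075;0 0 0 0 0.075"

```text
clock: 13.6
ee_pos: [0.5425, 0.111, 0.0006]
tcp_rot: [-0.018, 1.0, -0.017, -0.008]
wrist_force: [-0.6, 0.6, -0.8]
gripper_width: 0.0749
gripper_force: 0.0
```

```bash
python3 - <<'E'
s=open("kin.py").read()
s=s.replace("r0,h,a1,a2,e,a3=p","r0,h,a1,a2,e,a3,d=p").replace("A.apply([r0,0,0])","A.apply([r0,d,0])").replace(",[0,.3,.35,.3,0,.25])",",[0,.3,.35,.3,0,.25,.03])")
s=s.replace("((-.448,","((.134,.093,1.873,.042,1.187,1.724),(.42153,.10369,.18986)),((-.448,")
open("kin.py","w").write(s)
E
python3 - <<'E'
from h import *;from kin import *
st=get_state();print(st["ee_pos"],st["wrist_force"]);q=st["qpos"]
print("fit",P.round(4),np.abs(s.fun).max());print(fk(q,P)[0]-st["ee_pos"])
# simulate tilting at az 110: start tool down, heading 110, pushes along tool x
for z0,r0,name in((.35,.72,"x"),(.6,.6,"x"),(.8,.5,"x"),(.8,.5,"up")):
    M=tilt(110,2);a=np.radians(110);pos=np.array([r0*np.cos(a),r0*np.sin(a),z0])
    r=ik(pos,M,[a,.3,1.,0,1.6,1.57]);qq=r.x;o=[]
    for i in range(24):
        p,M=fk(qq,P)
        stp=M@np.array([.05,0,0]) if name=="x" else np.array([0,0,.05])
        qq=ik(p+stp,M,qq).x
        p,M=fk(qq,P);o.append((round(np.degrees(np.arccos(-M[2,2])),1),p.round(2).tolist()))
    print(z0,r0,name,[o[i] for i in(0,2,4,7,11,15,19,23)],qq.round(2))
E
```

```text
[0.54254979 0.11103639 0.00062537] [-0.59819766  0.60966684 -0.76032753]
fit [3.000e-04 2.345e-01 4.259e-01 4.499e-01 5.160e-02 2.477e-01 3.660e-02] 0.0058381735178692495
[-0.00390227 -0.00032936  0.00213208]
0.35 0.72 x [(np.float64(2.0), [-0.26, 0.72, 0.35]), (np.float64(8.6), [-0.28, 0.78, 0.34]), (np.float64(17.7), [-0.3, 0.82, 0.34]), (np.float64(31.7), [-0.32, 0.87, 0.36]), (np.float64(49.5), [-0.33, 0.92, 0.43]), (np.float64(65.0), [-0.34, 0.93, 0.55]), (np.float64(78.3), [-0.33, 0.9, 0.67]), (np.float64(89.8), [-0.31, 0.85, 0.8])] [1.86 0.67 0.23 0.09 0.67 1.5 ]
0.6 0.6 x [(np.float64(3.9), [-0.22, 0.6, 0.59]), (np.float64(11.1), [-0.24, 0.66, 0.56]), (np.float64(19.3), [-0.26, 0.71, 0.55]), (np.float64(32.9), [-0.28, 0.77, 0.56]), (np.float64(51.5), [-0.3, 0.83, 0.61]), (np.float64(68.7), [-0.3, 0.84, 0.71]), (np.float64(83.6), [-0.29, 0.81, 0.82]), (np.float64(96.4), [-0.27, 0.74, 0.94])] [1.85 0.5  0.23 0.1  0.73 1.5 ]
0.8 0.5 x [(np.float64(11.1), [-0.17, 0.47, 0.73]), (np.float64(17.4), [-0.2, 0.54, 0.71]), (np.float64(24.9), [-0.22, 0.59, 0.7]), (np.float64(37.9), [-0.24, 0.67, 0.7]), (np.float64(56.5), [-0.26, 0.73, 0.75]), (np.float64(74.4), [-0.27, 0.74, 0.84]), (np.float64(90.2), [-0.26, 0.7, 0.94]), (np.float64(103.6), [-0.23, 0.63, 1.05])] [1.83 0.34 0.23 0.12 0.77 1.5 ]
0.8 0.5 up [(np.float64(12.0), [-0.15, 0.42, 0.76]), (np.float64(19.3), [-0.14, 0.4, 0.8]), (np.float64(27.1), [-0.14, 0.37, 0.83]), (np.float64(39.6), [-0.13, 0.35, 0.88]), (np.float64(57.5), [-0.12, 0.33, 0.96]), (np.float64(76.0), [-0.11, 0.31, 1.04]), (np.float64(94.7), [-0.11, 0.3, 1.12]), (np.float64(113.0), [-0.11, 0.29, 1.19])] [ 1.45 -0.09  0.23  0.5   1.05  1.5 ]
```

Emit:
play_rows:
  deltas: "-0.003 0 0.003 0 0.075;0 0 0.001 0 0.065;0 0 0 0 0;0 0 0 0 0;0 0 0 0 0;0 0 0 0 0;0 0 0 0 0"

```text
clock: 14.3
ee_pos: [0.5402, 0.111, -0.0017]
tcp_rot: [-0.018, 1.0, -0.017, -0.007]
wrist_force: [-3.8, -4.5, 18.9]
gripper_width: 0.0479
gripper_force: 69.3
```

Emit:
play_rows:
  deltas: "0 0 -0.003 0 0;0 0 -0.01 0 0;0 0 -0.03 0 0;0 0 -0.04 0 0;0 0 -0.045 0 0;0 0 -0.045 0 0;0 0 -0.02 0 0"

```text
clock: 15.0
ee_pos: [0.5428, 0.1042, 0.1939]
tcp_rot: [-0.019, 1.0, -0.017, -0.006]
wrist_force: [-0.5, 0.1, -2.2]
gripper_width: 0.0477
gripper_force: 62.7
```

```bash
python3 - <<'E'
from h import *;from kin import *
st=get_state();print(st["ee_pos"],st["wrist_force"],st["gripper_width"],st["qpos"].round(3))
g=viewer.grab_frame("side");cv2.imwrite("pics/d5.png",crop(g,150,60,420,260,2.6))
E
```

```text
[0.5427957  0.10422329 0.19388312] [-0.5163269   0.12729224 -2.20406357] 0.047703832085020756 [0.106 0.341 1.557 0.041 1.251 1.699]
```

View pics/d5.png

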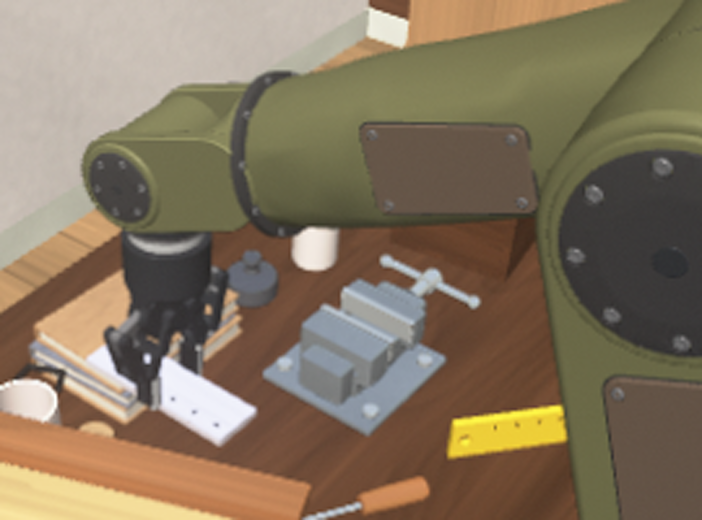

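Plate is held flat and clear. I raise it over the board while yawing.

Emit:
play_rows:
  deltas: "0 0 -0.049 -8 0;0 0 -0.049 -8 0;0 0 -0.049 -8 0;0 0 -0.049 -8 0;0 0 -0.049 -8 0;0 0 -0.049 -8 0;0 0 -0.045 -8 0;0 0 -0.03 -8 0"

```text
clock: 15.85
ee_pos: [0.5473, 0.0905, 0.5604]
tcp_rot: [-0.02, 0.855, 0.518, 0.004]
wrist_force: [-0.1, 0.5, -1.9]
gripper_width: 0.0478
gripper_force: 63.7
```

```bash
cat > st.py <<'E'
from h import *;from kin import *
st=get_state();M=rot();q=st["qpos"]
print(st["clock"],st["ee_pos"].round(4),"q",q.round(3),"w",st["gripper_width"].round(4),"F",st["wrist_force"].round(1))
print("M",M.round(3).tolist(),"xhead",np.degrees(np.arctan2(M[1,0],M[0,0])).round(1),"zhead",np.degrees(np.arctan2(M[1,2],M[0,2])).round(1),"tilt",np.degrees(np.arccos(-M[2,2])).round(1),"fk err",(fk(q,P)[0]-st["ee_pos"]).round(3))
E
python3 - <<'E'
from st import *
print(M.T@(np.array([-.19,.52,.58])-st["ee_pos"]))
E
```

```text
Traceback (most recent call last):
  File "st.py", line 3, in <module>
    print(st["clock"],st["ee_pos"].round(4),"q",q.round(3),"w",st["gripper_width"].round(4),"F",st["wrist_force"].round(1))
                                                               ^^^^^^^^^^^^^^^^^^^^^^^^^
AttributeError: 'float' object has no attribute 'round'
```

```bash
sed -i 's/st\["gripper_width"\].round(4)/round(st["gripper_width"],4)/' st.py
python3 - <<'E'
from st import *
print(M.T@(np.array([-.19,.52,.58])-st["ee_pos"]))
E
```

```text
15.85 [0.5473 0.0905 0.5604] q [0.081 0.352 0.702 0.044 2.098 0.585] w 0.0478 F [-0.1  0.5 -1.9]
M [[0.464, 0.886, -0.014], [0.885, -0.463, 0.037], [0.026, -0.03, -0.999]] xhead 62.3 zhead 110.5 tilt 2.3 fk err [0.008 0.001 0.004]
[ 0.03859363 -0.85259575  0.00667006]
```

Emit:
play_rows:
  deltas: "0.002 -0.047 0 0 0;0.002 -0.047 0 0 0;0.002 -0.047 0 0 0;0.002 -0.047 0 0 0;0.002 -0.047 0 0 0;0.002 -0.047 0 0 0;0.002 -0.047 0 0 0;0.002 -0.047 0 0 0;0.002 -0.047 0 0 0;0.002 -0.047 0 0 0"

```text
clock: 16.85
ee_pos: [0.1405, 0.3287, 0.5728]
tcp_rot: [-0.02, 0.857, 0.515, 0.002]
wrist_force: [1.2, 0.6, -2.2]
gripper_width: 0.048
gripper_force: 63.6
```

Emit:
play_rows:
  deltas: "0.002 -0.047 0 0 0;0.002 -0.047 0 0 0;0.002 -0.047 0 0 0;0.002 -0.047 0 0 0;0.002 -0.047 0 0 0;0.002 -0.047 0 0 0;0.002 -0.047 0 0 0;0.002 -0.047 0 0 0;0 0 0 -8 0;0 0 0 -8 0"

```text
clock: 17.85
ee_pos: [-0.1835, 0.5199, 0.5831]
tcp_rot: [-0.018, 0.775, 0.632, 0.004]
wrist_force: [0.9, -0.8, -1.1]
gripper_width: 0.0476
gripper_force: 63.6
```

Emit:
play_rows:
  deltas: "0 0 0 -8 0;0 0 0 -8 0;0 0 0 -8 0;0 0 0 -7 0;0 0 0 0 0"

```text
clock: 18.35
ee_pos: [-0.1821, 0.5188, 0.5849]
tcp_rot: [-0.017, 0.58, 0.815, 0.01]
wrist_force: [-1.2, 0.1, -1.9]
gripper_width: 0.048
gripper_force: 63.6
```

```bash
python3 st.py
```

```text
18.35 [-0.1821  0.5188  0.5849] q [1.839 0.338 0.66  0.007 2.104 1.509] w 0.048 F [-1.2  0.1 -1.9]
M [[-0.327, 0.945, -0.016], [0.944, 0.328, 0.036], [0.039, -0.003, -0.999]] xhead 109.1 zhead 114.2 tilt 2.3 fk err [-0.002  0.008  0.004]
```

Emit:
play_rows:
  deltas: "0 -0.035 0 0 0;0.049 0 0 0 0;0.049 0 0 0 0;0.049 0 0 0 0;0.049 0 0 0 0;0.049 0 0 0 0;0.049 0 0 0 0;0.049 0 0 0 0"

```text
clock: 19.15
ee_pos: [-0.2663, 0.6772, 0.4901]
tcp_rot: [-0.057, 0.581, 0.811, 0.036]
wrist_force: [0.5, 0.2, -1.5]
gripper_width: 0.048
gripper_force: 63.6
```

```bash
python3 st.py
```

```text
19.15 [-0.2663  0.6772  0.4901] q [1.892 0.767 0.236 0.011 2.003 1.569] w 0.048 F [ 0.5  0.2 -1.5]
M [[-0.318, 0.947, -0.052], [0.938, 0.322, 0.125], [0.135, -0.009, -0.991]] xhead 108.7 zhead 112.6 tilt 7.7 fk err [-0.003  0.009  0.004]
```

Emit:
play_rows:
  deltas: "0.045 0 -0.02 0 0;0.045 0 -0.02 0 0;0.045 0 -0.02 0 0;0.045 0 -0.02 0 0;0.045 0 -0.015 0 0;0.045 0 -0.015 0 0;0.049 0 0 0 0;0.049 0 0 0 0"

```text
clock: 19.95
ee_pos: [-0.2772, 0.7407, 0.4805]
tcp_rot: [-0.141, 0.573, 0.802, 0.091]
wrist_force: [-0.3, -0.8, -2.4]
gripper_width: 0.0481
gripper_force: 63.7
```

```bash
python3 st.py
```

```text
19.95 [-0.2772  0.7407  0.4805] q [1.875 0.797 0.236 0.024 1.772 1.553] w 0.0481 F [-0.3 -0.8 -2.4]
M [[-0.305, 0.945, -0.122], [0.893, 0.328, 0.308], [0.331, -0.015, -0.944]] xhead 108.8 zhead 111.6 tilt 19.3 fk err [-0.003  0.01   0.004]
```

Emit:
play_rows:
  deltas: "0.046 0 -0.018 0 0;0.046 0 -0.018 0 0;0.046 0 -0.018 0 0;0.047 0 -0.015 0 0;0.047 0 -0.015 0 0;0.047 0 -0.015 0 0;0.048 0 -0.012 0 0;0.048 0 -0.012 0 0;0.048 0 -0.01 0 0;0.048 0 -0.01 0 0"

```text
clock: 20.95
ee_pos: [-0.2747, 0.7639, 0.5595]
tcp_rot: [-0.248, 0.555, 0.777, 0.164]
wrist_force: [-0.2, -0.9, -2.0]
gripper_width: 0.0475
gripper_force: 63.7
```

Emit:
play_rows:
  deltas: "0.049 0 -0.006 0 0;0.049 0 -0.006 0 0;0.049 0 -0.006 0 0;0.049 0 -0.004 0 0;0.049 0 -0.004 0 0;0.049 0 -0.002 0 0;0.049 0 0 0 0;0.049 0 0 0 0;0.049 0 0 0 0;0.049 0 0 0 0"

```text
clock: 21.95
ee_pos: [-0.2765, 0.7892, 0.6323]
tcp_rot: [-0.35, 0.528, 0.737, 0.236]
wrist_force: [-0.5, -0.6, -2.1]
gripper_width: 0.0477
gripper_force: 63.7
```

```bash
python3 st.py
```

```text
21.95 [-0.2765  0.7892  0.6323] q [1.846 0.682 0.236 0.065 1.354 1.533] w 0.0477 F [-0.5 -0.6 -2.1]
M [[-0.198, 0.943, -0.268], [0.613, 0.332, 0.717], [0.765, -0.022, -0.643]] xhead 107.9 zhead 110.5 tilt 50.0 fk err [-0.003  0.011  0.006]
```

Emit:
play_rows:
  deltas: "0.049 0 0.003 0 0;0.049 0 0.003 0 0;0.049 0 0.006 0 0;0.049 0 0.006 0 0;0.048 0 0.01 0 0;0.048 0 0.01 0 0;0.048 0 0.012 0 0;0.048 0 0.012 0 0;0.048 0 0.012 0 0;0.048 0 0.012 0 0"

```text
clock: 22.95
ee_pos: [-0.2787, 0.8087, 0.703]
tcp_rot: [-0.444, 0.492, 0.685, 0.302]
wrist_force: [-0.3, 0.2, -1.8]
gripper_width: 0.0476
gripper_force: 63.8
```

```bash
python3 - <<'E'
from st import *
h=109.8;d=np.array([np.cos(np.radians(h)),np.sin(np.radians(h)),0]);peg=np.array([.4132,.3114,.225])
# hole in tool frame (assumed): +x, grasp offset
c=np.array([.0665+.0035,0,-.004])
for out in(.03,.13):
    hole=peg-d*out+np.array([0,0,out*np.tan(.2618)]);tcp=hole-M@c
    b=[ik(tcp,M,q0) for q0 in(q,[.0,.6,1.7,.9,1.5,-.8])]
    print(out,hole.round(3),"tcp",tcp.round(3),[ (r.x.round(2).tolist(),float(r.cost)) for r in b], "delta tool",(M.T@(tcp-st["ee_pos"])).round(3))
E
```

```text
22.95 [-0.2787  0.8087  0.703 ] q [1.838 0.656 0.236 0.084 1.119 1.524] w 0.0476 F [-0.3  0.2 -1.8]
M [[-0.121, 0.942, -0.311], [0.406, 0.333, 0.851], [0.906, -0.023, -0.424]] xhead 106.6 zhead 110.1 tilt 64.9 fk err [-0.004  0.012  0.007]
0.03 [0.423 0.283 0.233] tcp [0.431 0.258 0.168] [([0.02, 0.5, 1.79, 1.03, 1.51, -0.75], 1.49533852997529e-25), ([0.02, 0.5, 1.79, 1.03, 1.51, -0.75], 8.203826893951574e-17)] delta tool [-0.794  0.497 -0.463]
0.13 [0.457 0.189 0.26 ] tcp [0.464 0.164 0.195] [([-0.15, 0.51, 1.69, 0.92, 1.68, -0.75], 6.1169537976378e-20), ([-0.15, 0.51, 1.69, 0.92, 1.68, -0.75], 8.54574660328931e-29)] delta tool [-0.812  0.497 -0.565]
```

```bash
python3 - <<'E'
from st import *
M2=M@R.from_euler("z",-1.5,degrees=True).as_matrix()
A=st["ee_pos"]
for via in([(.49,.10,.60),(.485,.10,.27)],[(.2,.55,.62),(.50,.08,.6),(.485,.10,.27)]):
    qq=q;p=A
    for v in via:
        n=int(np.ceil(np.linalg.norm(np.array(v)-p)/.048));print("->",v,n,"rows, delta",(M2.T@(np.array(v)-p)).round(4))
        for i in range(1,n+1):
            r=ik(p+(np.array(v)-p)*i/n,M2,qq);dq=np.abs(r.x-qq).max();qq=r.x
            if i%3==0 or i==n:print(i,qq.round(2),"dq",dq.round(2),"cost",r.cost.round(6))
        p=np.array(v)
E
```

```text
22.95 [-0.2787  0.8087  0.703 ] q [1.838 0.656 0.236 0.084 1.119 1.524] w 0.0476 F [-0.3  0.2 -1.8]
M [[-0.121, 0.942, -0.311], [0.406, 0.333, 0.851], [0.906, -0.023, -0.424]] xhead 106.6 zhead 110.1 tilt 64.9 fk err [-0.004  0.012  0.007]
-> (0.49, 0.1, 0.6) 22 rows, delta [-0.4873  0.478  -0.7987]
3 [1.69 0.19 0.96 0.27 0.9  1.3 ] dq 0.14 cost 0.0
6 [ 1.46 -0.08  1.27  0.52  0.94  1.03] dq 0.1 cost 0.0
9 [ 1.11 -0.26  1.45  0.81  1.14  0.73] dq 0.13 cost 0.0
12 [ 0.65 -0.33  1.53  1.05  1.47  0.46] dq 0.16 cost 0.0
15 [ 0.23 -0.25  1.5   1.18  1.8   0.24] dq 0.12 cost 0.0
18 [-0.04 -0.05  1.37  1.2   2.03  0.08] dq 0.08 cost 0.0
21 [-0.21  0.21  1.12  1.2   2.18 -0.  ] dq 0.1 cost 0.0
22 [-0.26  0.31  1.01  1.21  2.22 -0.01] dq 0.11 cost 0.0
-> (0.485, 0.1, 0.27) 7 rows, delta [-0.2982 -0.0048  0.1413]
3 [-0.26  0.31  1.32  1.02  2.09 -0.34] dq 0.1 cost 0.0
6 [-0.26  0.4   1.52  0.91  1.92 -0.61] dq 0.08 cost 0.0
7 [-0.26  0.46  1.56  0.89  1.86 -0.69] dq 0.08 cost 0.0
-> (0.2, 0.55, 0.62) 12 rows, delta [-0.2479  0.3604 -0.334 ]
3 [1.66 0.26 0.89 0.31 0.9  1.26] dq 0.13 cost 0.0
6 [1.41 0.07 1.15 0.58 0.93 0.96] dq 0.1 cost 0.0
9 [ 1.11 -0.03  1.3   0.84  1.08  0.67] dq 0.1 cost 0.0
12 [ 0.8  -0.03  1.34  1.01  1.29  0.44] dq 0.1 cost 0.0
-> (0.5, 0.08, 0.6) 12 rows, delta [-0.2488  0.12   -0.4848]
3 [ 0.47 -0.08  1.4   1.12  1.57  0.28] dq 0.11 cost 0.0
6 [ 0.16 -0.03  1.36  1.18  1.84  0.14] dq 0.1 cost 0.0
9 [-0.1   0.12  1.22  1.19  2.07  0.03] dq 0.08 cost 0.0
12 [-0.28  0.34  0.96  1.22  2.25 -0.  ] dq 0.1 cost 0.0
-> (0.485, 0.1, 0.27) 7 rows, delta [-0.2888 -0.0074  0.1614]
3 [-0.27  0.32  1.3   1.02  2.1  -0.35] dq 0.1 cost 0.0
6 [-0.26  0.41  1.51  0.91  1.92 -0.61] dq 0.08 cost 0.0
7 [-0.26  0.46  1.56  0.89  1.86 -0.69] dq 0.08 cost 0.0
```

Emit:
play_rows:
  deltas: "0 0 0 -1.5 0;-0.0187 0.0184 -0.0307 0 0;-0.0187 0.0184 -0.0307 0 0;-0.0187 0.0184 -0.0307 0 0;-0.0187 0.0184 -0.0307 0 0;-0.0187 0.0184 -0.0307 0 0;-0.0187 0.0184 -0.0307 0 0;-0.0187 0.0184 -0.0307 0 0;-0.0187 0.0184 -0.0307 0 0;-0.0187 0.0184 -0.0307 0 0"

```text
clock: 23.95
ee_pos: [-0.0263, 0.5772, 0.6718]
tcp_rot: [-0.439, 0.482, 0.693, 0.308]
wrist_force: [0.8, 0.4, -2.1]
gripper_width: 0.0476
gripper_force: 63.8
```

Emit:
play_rows:
  deltas: "-0.0187 0.0184 -0.0307 0 0;-0.0187 0.0184 -0.0307 0 0;-0.0187 0.0184 -0.0307 0 0;-0.0187 0.0184 -0.0307 0 0;-0.0187 0.0184 -0.0307 0 0;-0.0187 0.0184 -0.0307 0 0;-0.0187 0.0184 -0.0307 0 0;-0.0187 0.0184 -0.0307 0 0;-0.0187 0.0184 -0.0307 0 0"

```text
clock: 24.85
ee_pos: [0.2402, 0.3326, 0.6374]
tcp_rot: [-0.439, 0.482, 0.693, 0.308]
wrist_force: [-0.1, 1.0, -1.7]
gripper_width: 0.0482
gripper_force: 63.8
```

Emit:
play_rows:
  deltas: "-0.0187 0.0184 -0.0307 0 0;-0.0187 0.0184 -0.0307 0 0;-0.0187 0.0184 -0.0307 0 0;-0.0187 0.0184 -0.0307 0 0;-0.0187 0.0184 -0.0307 0 0;-0.0187 0.0184 -0.0307 0 0;-0.0187 0.0184 -0.0307 0 0;-0.0187 0.0184 -0.0307 0 0;0 0 0 0 0"

```text
clock: 25.75
ee_pos: [0.48, 0.1139, 0.6035]
tcp_rot: [-0.441, 0.484, 0.691, 0.307]
wrist_force: [0.1, 0.4, -2.7]
gripper_width: 0.0481
gripper_force: 63.8
```

```bash
python3 - <<'E'
from st import *
print((M.T@(np.array([.485,.10,.24])-st["ee_pos"])).round(4))
E
```

```text
25.75 [0.48   0.1139 0.6035] q [-0.233  0.289  1.014  1.221  2.207  0.022] w 0.0481 F [ 0.1  0.4 -2.7]
M [[-0.143, 0.94, -0.311], [0.398, 0.342, 0.851], [0.906, -0.003, -0.423]] xhead 109.7 zhead 110.1 tilt 65.0 fk err [0.005 0.001 0.004]
[-0.3356  0.0009  0.1404]
```

Emit:
play_rows:
  deltas: "-0.042 0 0.0175 0 0;-0.042 0 0.0175 0 0;-0.042 0 0.0175 0 0;-0.042 0 0.0175 0 0;-0.042 0 0.0175 0 0;-0.042 0 0.0175 0 0;-0.042 0 0.0175 0 0;-0.042 0 0.0175 0 0;0 0 0 0 0;0 0 0 0 0"

```text
clock: 26.75
ee_pos: [0.4828, 0.1017, 0.2442]
tcp_rot: [-0.439, 0.483, 0.693, 0.307]
wrist_force: [0.6, -0.1, -1.2]
gripper_width: 0.0481
gripper_force: 63.7
```

```bash
python3 - <<'E'
from st import *
a=viewer.grab_frame("wrist");b=viewer.grab_frame("scene")
hole=st["ee_pos"]+M@np.array([.07,0,-.004]);tip=np.array([.4132,.3114,.225])+np.array([.053*.339,-.053*.941,.0142])
print(hole,tip)
for f,n in((a,"w"),(b,"s")):
    print(n,"hole",proj(f,hole)[0],"tip",proj(f,tip)[0],"root",proj(f,[.4132,.3114,.225])[0])
    for t in("hole","peg","template"):print(t,[(np.round(d["centre"],4).tolist(),round(d["conf"],2)) for d in viewer.search_frame(f,t)])
im=np.zeros((584,512,3),np.uint8);im[:384]=a["img"][:,:,::-1];c=crop(b,320,80,448,130,4);im[384:]=c[:200]
x,y=map(int,proj(b,(hole+tip)/2)[0]);c=crop(b,x-64,y-50,x+64,y+50,4.);
im=np.zeros((584,800,3),np.uint8);im[:307,:410]=cv2.resize(a["img"][:,:,::-1],(410,307));im[:400,412:800]=c[:400,60:448];print("crop org",x-64,y-50)
np.savez("f.npz",**{k:np.array(v) for k,v in a.items() if k!="img"})
cv2.imwrite("pics/h1.png",im)
cv2.imwrite("pics/full_w.png",a["img"][:,:,::-1]);cv2.imwrite("pics/full_s.png",b["img"][:,:,::-1])
E
```

```text
26.75 [0.4828 0.1017 0.2442] q [-0.252  0.476  1.593  0.877  1.821 -0.731] w 0.0481 F [ 0.6 -0.1 -1.2]
M [[-0.149, 0.938, -0.312], [0.399, 0.345, 0.85], [0.905, 0.002, -0.426]] xhead 110.5 zhead 110.1 tilt 64.8 fk err [-0.003  0.003  0.003]
[0.47363847 0.1262036  0.30926578] [0.431167 0.261527 0.2392  ]
w hole [254.12573033 122.29652653] tip [261.62046468 115.71907573] root [261.05711192 105.5314073 ]
hole [([0.484, 0.1027, 0.2773], 0.71)]
peg [([0.4262, 0.2554, 0.2354], 0.52)]
template [([0.4828, 0.1064, 0.2763], 0.6)]
s hole [324.19087544 119.0623346 ] tip [363.51414644 128.87360542] root [377.16556947 128.60083768]
hole [([0.3262, -0.218, 0.0316], 0.84), ([0.3266, -0.4876, 0.031], 0.84)]
peg [([0.7445, 0.1217, 0.0571], 0.71)]
template [([0.3294, -0.4801, 0.031], 0.79), ([0.7909, -0.0871, 0.0617], 0.72), ([0.4856, 0.104, 0.2762], 0.61), ([0.3231, -0.2159, 0.0272], 0.6)]
crop org 280 74
```

View pics/h1.png

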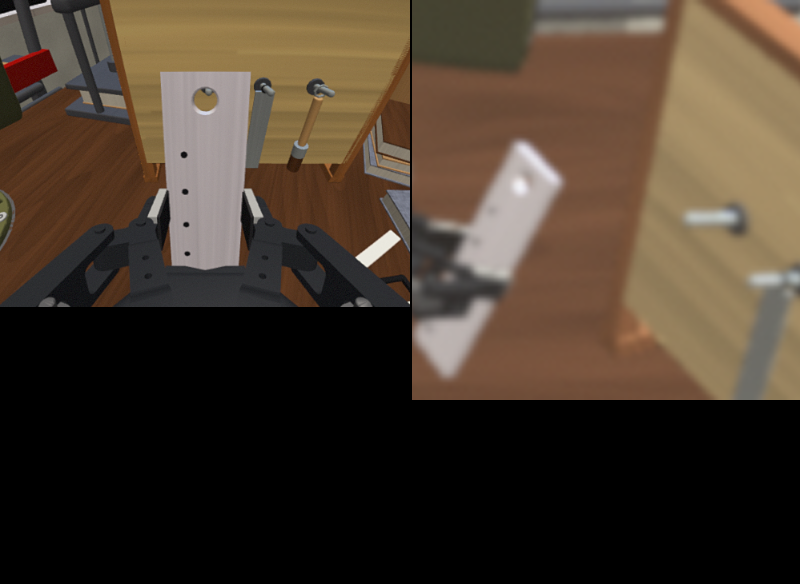

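The wrist view shows the hole at about (257,125) full-frame, with the empty peg visible through it at about (260,113). The other two flanges are at about (328,109) and (396,110). I'll segment the hole and check the board fit against this view.

```bash
python3 - <<'E'
from st import *
im=cv2.imread("pics/full_w.png");z=np.load("f.npz");f={k:z[k] for k in z.files}
sat=cv2.cvtColor(im,cv2.COLOR_BGR2HSV)[:,:,1].astype(int)
roi=im[95:150,225:290].astype(int)
m=((roi[:,:,2]-roi[:,:,0])>40).astype(np.uint8)   # wood
print("\n".join("".join("#" if v else "." for v in r) for r in m[::1][5:50]))
b=np.radians(109.8);
def B(x,y,zz):c,s=np.cos(b),np.sin(b);return [.4884+c*x-s*y,.3385+s*x+c*y,zz]
for n,y in(("E",.08),("M",0),("R",-.08)):print(n,"tip",proj(f,B(-.053,y,.2392))[0].round(1),"flange",proj(f,B(-.005,y,.2263))[0].round(1))
E
```

```text
27.15 [0.4825 0.1016 0.2435] q [-0.252  0.476  1.594  0.876  1.82  -0.732] w 0.0476 F [-0.8  0.4 -2.3]
M [[-0.149, 0.939, -0.311], [0.399, 0.345, 0.849], [0.905, 0.002, -0.426]] xhead 110.5 zhead 110.1 tilt 64.8 fk err [-0.003  0.003  0.003]
.................................................................
.................................................................
.................................................................
.................................................................
.................................................................
.................................................................
.................................................................
.................................................................
.................................................................
.................................................................
.................................................................
.................................................................
........................##.......................................

[... 1534 characters left out ...]
........################.........................
.........................#############...........................
...........................#########.............................
.................................................................
.................................................................
.................................................................
.................................................................
.................................................................
.................................................................
E tip [261.5 115.7] flange [261.  106.4]
M tip [339.8 116.6] flange [328.9 107.2]
R tip [415.7 118.3] flange [395.2 108.6]
```

```bash
python3 - <<'E'
from st import *
im=cv2.imread("pics/full_w.png");z=np.load("f.npz");f={k:z[k] for k in z.files}
e=st["ee_pos"]
def hit(px,zt):
    c,d=ray(f,px);c=M.T@(c-e);d=M.T@d;return c+d*(zt-c[2])/d[2]
for zc in(-.0057,-.008):
    print(zc,"centre guess",hit((256.5,125),zc).round(4),"backrim bottom",hit((256.5,138.5),zc+.004).round(4),"L",hit((242.5,124),zc-.004).round(4),"Rr",hit((270.5,124),zc-.004).round(4))
d=im[60:110,235:245].astype(int);print("top edge col",(d[:,:,2]-d[:,:,0]).mean(1).round().tolist())
for r in(110,180):
    d=im[r-1:r+2,190:325].astype(int).mean(0);m=(d[:,2]-d[:,0])<25;i=np.where(m)[0];print("row",r,i[0]+190,i[-1]+190, [hit((c,r),-.0097).round(4).tolist() for c in(i[0]+189.5,i[-1]+190.5)])
E
```

```text
27.15 [0.4825 0.1016 0.2435] q [-0.252  0.476  1.594  0.876  1.82  -0.732] w 0.0476 F [-0.8  0.4 -2.3]
M [[-0.149, 0.939, -0.311], [0.399, 0.345, 0.849], [0.905, 0.002, -0.426]] xhead 110.5 zhead 110.1 tilt 64.8 fk err [-0.003  0.003  0.003]
-0.0057 centre guess [ 0.0695  0.0014 -0.0057] backrim bottom [ 0.0627  0.0014 -0.0017] L [ 0.0702 -0.005  -0.0097] Rr [ 0.0702  0.0079 -0.0097]
-0.008 centre guess [ 0.0697  0.0014 -0.008 ] backrim bottom [ 0.0629  0.0014 -0.004 ] L [ 0.0704 -0.0049 -0.012 ] Rr [ 0.0704  0.0077 -0.012 ]
top edge col [77.0, 76.0, 74.0, 75.0, 74.0, 73.0, 74.0, 75.0, 76.0, 77.0, 76.0, 76.0, 76.0, 76.0, 77.0, 77.0, 77.0, 77.0, 77.0, 78.0, 77.0, 77.0, 77.0, 76.0, 76.0, 76.0, 78.0, 79.0, 77.0, 48.0, 6.0, 8.0, 8.0, 9.0, 9.0, 9.0, 9.0, 9.0, 10.0, 9.0, 9.0, 10.0, 10.0, 9.0, 9.0, 9.0, 10.0, 9.0, 10.0, 9.0]
row 110 201 324 [[0.0765, -0.0241, -0.0097], [0.0767, 0.0324, -0.0097]]
row 180 205 324 [[0.0435, -0.024, -0.0097], [0.0436, 0.0348, -0.0097]]
```

```bash
python3 - <<'E'
from st import *
z=np.load("f.npz");f={k:z[k] for k in z.files}
h=np.radians(109.8);d=np.array([np.cos(h),np.sin(h),0]);v=np.cos(.2618)*d-np.array([0,0,np.sin(.2618)])
tip=np.array([.4132,.3114,.225])-.053*d+np.array([0,0,.0142])
# correct along image ray to the observed tip pixel
c,r=ray(f,(260.3,115.4));t=(tip-c)@r/(r@r);tip2=c+r*t;print("tip corr",(tip2-tip).round(4))
hole=st["ee_pos"]+M@np.array([.070,.0013,-.0055])
for n,back in(("pre",.03),("in",-.03)):print(n,(M.T@(tip2-v*back-hole)).round(4))
print("v tool",(M.T@v).round(4),"tip",tip2.round(4))
E
```

```text
27.15 [0.4825 0.1016 0.2435] q [-0.252  0.476  1.594  0.876  1.82  -0.732] w 0.0476 F [-0.8  0.4 -2.3]
M [[-0.149, 0.939, -0.311], [0.399, 0.345, 0.849], [0.905, 0.002, -0.426]] xhead 110.5 zhead 110.1 tilt 64.8 fk err [-0.003  0.003  0.003]
tip corr [-0.0013 -0.0003  0.0003]
pre [-0.0074  0.0042  0.1297]
in [0.0033 0.0045 0.1887]
v tool [0.1774 0.0061 0.9841] tip [0.4298 0.2612 0.2395]
```

Emit:
play_rows:
  deltas: "-0.002 0.001 0.03 0 0;-0.002 0.001 0.03 0 0;-0.0014 0.001 0.03 0 0;-0.001 0.001 0.025 0 0;-0.001 0.0002 0.0147 0 0;0 0 0 0 0;0 0 0 0 0"

```text
clock: 27.85
ee_pos: [0.4474, 0.2099, 0.1814]
tcp_rot: [-0.439, 0.483, 0.693, 0.307]
wrist_force: [0.3, -0.6, -1.8]
gripper_width: 0.048
gripper_force: 63.7
```

```bash
python3 - <<'E'
from st import *
a=viewer.grab_frame("wrist");im=a["img"][:,:,::-1];cv2.imwrite("pics/w6.png",im)
tip=np.array([.4298,.2612,.2395]);hole=st["ee_pos"]+M@np.array([.070,.0013,-.0055]);print("delta tool",(M.T@(tip-hole)).round(4),proj(a,tip)[0],proj(a,hole)[0])
roi=im[95:150,225:290].astype(int);m=((roi[:,:,2]-roi[:,:,0])>40)
print("\n".join("".join("#" if v else "." for v in r) for r in m[8:50]))
E
```

```text
27.85 [0.4474 0.2099 0.1814] q [-0.066  0.485  1.758  0.974  1.593 -0.776] w 0.048 F [ 0.3 -0.6 -1.8]
M [[-0.149, 0.938, -0.312], [0.399, 0.345, 0.85], [0.905, 0.002, -0.426]] xhead 110.4 zhead 110.1 tilt 64.8 fk err [-0.005  0.003  0.004]
delta tool [ 0.0057 -0.      0.0298] [256.63819779 108.99130413] [256.84922535 122.52090989]
.................................................................
.................................................................
.................................................................
.................................................................
.................................................................
.................................................................
.................................................................
.................................................................
.................................................................
.................................................................
.......................##.............##.........................
......................####............###
[... 1304 characters left out ...]
#################.......................
.......................##################........................
........................################.........................
.........................#############...........................
...........................#########.............................
.................................................................
.................................................................
.................................................................
.................................................................
.................................................................
.................................................................
```

Peg and hole line up: notch at column 256.5, prediction 256.6. I insert along the peg axis.

Emit:
play_rows:
  deltas: "0.0018 0.0001 0.0098 0 0;0.0018 0.0001 0.0098 0 0;0.0009 0 0.0049 0 0;0.0009 0 0.0049 0 0;0.0009 0 0.0049 0 0;0 0 0 0 0"

```text
clock: 28.5
ee_pos: [0.4353, 0.2424, 0.1718]
tcp_rot: [-0.44, 0.483, 0.693, 0.307]
wrist_force: [0.0, -0.1, -2.0]
gripper_width: 0.0478
gripper_force: 63.7
```

Emit:
play_rows:
  deltas: "0.0009 0 0.0049 0 0;0.0009 0 0.0049 0 0;0.0009 0 0.0049 0 0;0.0009 0 0.0049 0 0;0 0 0 0 0"

```text
clock: 29.0
ee_pos: [0.4286, 0.2606, 0.1667]
tcp_rot: [-0.44, 0.483, 0.693, 0.307]
wrist_force: [0.8, 0.8, -2.2]
gripper_width: 0.0481
gripper_force: 63.7
```

```bash
python3 - <<'E'
from st import *
tip=np.array([.4298,.2612,.2395]);hole=st["ee_pos"]+M@np.array([.070,.0013,-.0055]);print("delta tool",(M.T@(tip-hole)).round(4))
a=viewer.grab_frame("wrist");b=viewer.grab_frame("scene");im=a["img"][:,:,::-1];
roi=im[95:150,225:290].astype(int);m=((roi[:,:,2]-roi[:,:,0])>40)
print("\n".join("".join("#" if v else "." for v in r) for r in m[8:46]))
cv2.imwrite("pics/w7.png",im);cv2.imwrite("pics/s7.png",b["img"][:,:,::-1])
E
```

```text
29.0 [0.4286 0.2606 0.1667] q [ 0.032  0.483  1.808  1.037  1.505 -0.776] w 0.0481 F [ 0.8  0.8 -2.2]
M [[-0.148, 0.938, -0.313], [0.399, 0.346, 0.849], [0.905, 0.001, -0.425]] xhead 110.3 zhead 110.2 tilt 64.8 fk err [-0.005  0.002  0.004]
delta tool [-0.0041  0.0001 -0.0253]
.................................................................
.................................................................
.................................................................
.................................................................
.................................................................
.................................................................
.................................................................
.................................................................
.................................................................
.................................................................
.................................................................
.................................................................
..............................
[... 985 characters left out ...]
........................................
.................................................................
....................#............................................
.................................................................
.................................................................
.................................................................
.................................................................
.................................................................
.................................................................
.................................................................
.................................................................
```

Emit:
play_rows:
  deltas: "-0.0018 0 0.0008 0 0;0 0 0 0 0;0 0 0 0 0.055;0 0 0 0 0.062;0 0 0 0 0.066;0 0 0 0 0.066;0 0 0 0 0.066"

```text
clock: 29.8
ee_pos: [0.429, 0.26, 0.1649]
tcp_rot: [-0.439, 0.483, 0.693, 0.307]
wrist_force: [-0.6, 0.3, -0.1]
gripper_width: 0.0658
gripper_force: 0.0
```

```bash
python3 - <<'E'
from st import *
a=viewer.grab_frame("wrist");b=viewer.grab_frame("scene")
im=np.zeros((384,800,3),np.uint8);im[:,:480]=a["img"][:,16:496,::-1];c=crop(b,330,90,410,186,4);im[:,480:480+c.shape[1]]=c[:384,:320]
cv2.imwrite("pics/r8.png",im)
E
```

```text
29.8 [0.429  0.26   0.1649] q [ 0.031  0.487  1.808  1.036  1.503 -0.779] w 0.0658 F [-0.6  0.3 -0.1]
M [[-0.148, 0.939, -0.312], [0.399, 0.345, 0.85], [0.905, 0.001, -0.425]] xhead 110.3 zhead 110.2 tilt 64.8 fk err [-0.005  0.002  0.004]
```

View pics/r8.png

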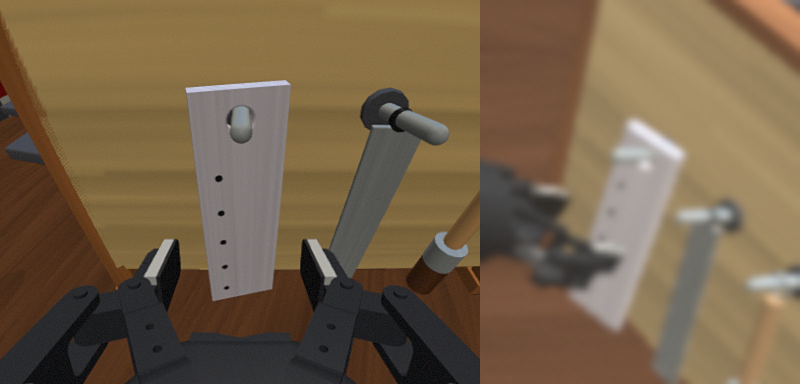

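The template hangs on the peg, clear of both fingers. I back the hand off.

Emit:
play_rows:
  deltas: "0 0 0 0 0.072;0 0 0 0 0.072;0 0 -0.01 0 0.072;0 0 -0.02 0 0.072;0 0 -0.03 0 0.072;0 0 -0.04 0 0.072;0 0 -0.04 0 0.072;0 0 -0.04 0 0.072;0 0 -0.03 0 0.072;0 0 0 0 0.072"

```text
clock: 30.9
ee_pos: [0.4958, 0.0784, 0.2558]
tcp_rot: [-0.437, 0.484, 0.693, 0.308]
wrist_force: [-0.2, -0.1, 0.4]
gripper_width: 0.072
gripper_force: 0.0
```

Emit:
play_rows:
  deltas: "0 0 0 0 0.072;0 0 0 0 0.072;0 0 0 0 0.072;0 0 0 0 0.072;0 0 0 0 0.072;0 0 0 0 0.072;0 0 0 0 0.072;0 0 0 0 0.072;0 0 0 0 0.072;0 0 0 0 0.072"

```text
clock: 31.9
ee_pos: [0.4945, 0.0816, 0.2543]
tcp_rot: [-0.439, 0.483, 0.693, 0.307]
wrist_force: [0.6, 1.0, -0.2]
gripper_width: 0.0723
gripper_force: 0.0
```

Emit:
play_rows:
  deltas: "0 0 0 0 0.072;0 0 0 0 0.072;0 0 0 0 0.072;0 0 0 0 0.072;0 0 0 0 0.072;0 0 0 0 0.072;0 0 0 0 0.072;0 0 0 0 0.072;0 0 0 0 0.072;0 0 0 0 0.072"

```text
clock: 32.9
ee_pos: [0.4945, 0.0817, 0.2543]
tcp_rot: [-0.439, 0.483, 0.693, 0.307]
wrist_force: [0.3, -0.9, 0.5]
gripper_width: 0.0719
gripper_force: 0.0
```

```bash
python3 - <<'E'
from st import *
fs=[]
a=viewer.grab_frame("wrist")
for t in("template","hole"):print(t,[(np.round(d["centre"],4).tolist(),round(d["conf"],2)) for d in viewer.search_frame(a,t)])
b=viewer.grab_frame("wrist");print("motion",np.abs(a["img"].astype(int)-b["img"]).max(2).mean(), (np.abs(a["img"].astype(int)-b["img"]).max(2)>40).sum())
im=a["img"].astype(int);m=((im.min(2)>120)&(im.max(2)-im.min(2)<30)).astype(np.uint8);m[280:]=0
n,l,s,c=cv2.connectedComponentsWithStats(m);i=1+np.argsort(s[1:,4])[::-1][:3];print(s[i])
k=[cv2.minAreaRect(np.argwhere(l==j)[:,::-1].astype(np.float32)) for j in i];print(k)
peg=np.array([.4132,.3114,.225]);d=np.array([np.cos(1.9163),np.sin(1.9163),0])
for o in(.012,.03):print("expected hole/centre/bottom px",proj(a,[peg-d*o+[0,0,.0032*o/.012-.0025+dz] for dz in(.016,0,-.0665,-.149)]).round(0).tolist())
cv2.imwrite("pics/fin.png",a["img"][:,:,::-1])
E
```

```text
32.9 [0.4945 0.0817 0.2543] q [-0.28   0.494  1.539  0.867  1.864 -0.718] w 0.0719 F [ 0.3 -0.9  0.5]
M [[-0.148, 0.939, -0.312], [0.399, 0.345, 0.85], [0.905, 0.001, -0.425]] xhead 110.3 zhead 110.2 tilt 64.8 fk err [-0.002  0.003  0.003]
template [([0.4167, 0.2869, 0.1754], 0.7)]
hole [([0.4193, 0.2872, 0.1765], 0.62)]
motion 3.8941650390625 1423
[[ 234   93   43  111 3819]
 [ 471  230   41   50 1293]
 [ 445  165   67   66  671]]
[((258.4820556640625, 148.03500366210938), (107.99700164794922, 42.10669708251953), 86.1345443725586), ((491.0, 254.5), (48.99999237060547, 39.99999237060547), 90.0), ((470.0875549316406, 207.93814086914062), (90.51431274414062, 35.01997756958008), 41.516727447509766)]
expected hole/centre/bottom px [[258.0, 96.0], [258.0, 109.0], [257.0, 153.0], [257.0, 196.0]]
expected hole/centre/bottom px [[258.0, 99.0], [257.0, 112.0], [257.0, 158.0], [257.0, 202.0]]
```

Emit:
play_rows:
  deltas: "0 0 0 0 0.072;0 0 0 0 0.072;0 0 0 0 0.072;0 0 0 0 0.072;0 0 0 0 0.072;0 0 0 0 0.072;0 0 0 0 0.072;0 0 0 0 0.072;0 0 0 0 0.072;0 0 0 0 0.072"

```text
clock: 34.1
ee_pos: [0.4945, 0.0816, 0.2543]
tcp_rot: [-0.439, 0.483, 0.693, 0.307]
wrist_force: [-0.1, 0.6, -0.7]
gripper_width: 0.0719
gripper_force: 0.0
```

Emit:
play_rows:
  deltas: "0 0 0 0 0.072;0 0 0 0 0.072;0 0 0 0 0.072;0 0 0 0 0.072;0 0 0 0 0.072;0 0 0 0 0.072;0 0 0 0 0.072;0 0 0 0 0.072;0 0 0 0 0.072;0 0 0 0 0.072"

```text
clock: 35.1
ee_pos: [0.4945, 0.0816, 0.2543]
tcp_rot: [-0.439, 0.483, 0.693, 0.307]
wrist_force: [-0.6, -0.3, 0.5]
gripper_width: 0.0721
gripper_force: 0.0
```

Emit:
play_rows:
  deltas: "0 0 0 0 0.072;0 0 0 0 0.072;0 0 0 0 0.072;0 0 0 0 0.072;0 0 0 0 0.072;0 0 0 0 0.072;0 0 0 0 0.072;0 0 0 0 0.072;0 0 0 0 0.072;0 0 0 0 0.072"

```text
clock: 36.1
ee_pos: [0.4945, 0.0817, 0.2543]
tcp_rot: [-0.439, 0.483, 0.693, 0.307]
wrist_force: [-0.0, 0.4, 0.3]
gripper_width: 0.0718
gripper_force: 0.0
```

```bash
cat > sw.py <<'E'
from st import *
for i in range(8):
    im=viewer.grab_frame("wrist")["img"].astype(int);m=((im.min(2)>120)&(im.max(2)-im.min(2)<30)).astype(np.uint8);m[280:]=0;m[:,:200]=0;m[:,320:]=0
    n,l,s,c=cv2.connectedComponentsWithStats(m);j=1+s[1:,4].argmax();p=np.argwhere(l==j)
    top=p[(p[:,0]>120)&(p[:,0]<130)].mean(0);bot=p[(p[:,0]>180)&(p[:,0]<190)].mean(0);print(s[j],top.round(1),bot.round(1))
E
python3 sw.py
```

```text
36.1 [0.4945 0.0817 0.2543] q [-0.28   0.494  1.539  0.867  1.864 -0.718] w 0.0718 F [-0.   0.4  0.3]
M [[-0.148, 0.939, -0.312], [0.399, 0.345, 0.85], [0.905, 0.001, -0.425]] xhead 110.3 zhead 110.2 tilt 64.8 fk err [-0.002  0.003  0.003]
[ 234   93   43  111 3811] [125.  255.7] [185.  256.4]
[ 234   93   43  111 3815] [125.  255.7] [185.  256.4]
[ 234   93   43  111 3814] [125.  255.7] [185.  256.5]
[ 234   93   43  111 3816] [125.  255.8] [185.  256.4]
[ 234   93   43  111 3815] [125.  255.8] [185.  256.4]
[ 234   93   43  111 3813] [125.  255.7] [185.  256.3]
[ 234   93   43  111 3816] [125.  255.7] [185.  256.4]
[ 234   93   43  111 3816] [125.  255.7] [185.  256.4]
```

```bash
python3 -c "
from bench import ticket;print(ticket.close_job())"
```

```text
the job is handed in; nothing more can be done
None
```

The job is handed in: the vise jaw is open about 23–25 mm, the template was laid flat and regripped, and it now hangs still and straight from the empty peg with the hand clear at about 36.5 s. The interface gave no verdict.

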